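# Refit the fuses of a bench fuse box

## Robot

A 6-joint arm with a two-finger parallel gripper is mounted at the origin on a cart in front of the work surface, level with it; the furniture and walls round the work are solid. World frame = base frame: x ahead of the robot, y to its left, z up, the work surface at z = 0. Lengths are in m, angles in degrees, forces in N, time in s.
With the tool pointing down it reaches from about 0.275 to 0.825 m from the base axis. Payload 4.9 kg.
Tool frame: the origin (TCP) lies between the finger pads; the fingertips stand 19 mm ahead of it and the grasp point (between the pads) is the TCP; z points along the fingers, y is the direction in which the jaws open and shut (so a half turn about z gives the same grasp; the last joint's range is limited). The gripper opens to 85 mm and grips with 20 to 120 N. Pads are 22 mm wide; open, the fingers measure 114 mm over their backs; the gripper's body (76 mm by 85 mm) begins 54 mm behind the grasp point. The pads swing forward as they close: fully open they stand 13 mm farther back than shut.
Start: joints at [-7.689, 18.69, -11.035, 60.275, 0, 82.311], TCP at [0.55, 0, 0.25] pointing down, gripper open.
Joint ranges: [-152.03, 152.03], [-55.5, 102.48], [-74.3, 77.21], [-110.64, 120.58], [-84.22, 78.4], [-180, 180]. Speed limits (degrees/s): [147.25, 147.25, 180, 180, 180, 180].

## Interface

Orientations are given as [roll, pitch, yaw] about the fixed x, y, z axes, in that order (R = Rz(yaw) Ry(pitch) Rx(roll)).
In Python, from plant import manip gives the robot as it stands. The module is installed in compiled form; this text tells all that it offers.
- The arm moves only by the tool jog_arm, never from a script. Its argument "steps" is a list of rows, each a list of 5 numbers: the closure in counts, from 0 (fully open) to 255 (shut), then the shift along the tool's x, y, z in cm, then the turn about the tool's z in degrees. In form: [[gripper, dx, dy, dz, roll], ...]. A call has 1 to 5 rows; each row shifts and turns the commanded pose from where the row before left it, along the tool's axes as they then stand; what a row does not reach is not made up. A row lasts 1/8 s, in which the tool goes at most 62.5 mm and 10.7 degrees, less where a joint would pass 70% of its speed; a pose out of reach is approached as far as the arm can. A call with a gripper value outside its range is refused whole. The fingers move at their own pace and stop on an object; the grip force is fixed at half the most. Time passes only in rows, so rows that do not move let the fingers close. It gives the time, the measured TCP pose, the force and the opening at its end, in the units of the state.
- manip.sense(): the state, without advancing time (a new reading comes with each control period).
- manip.read_camera(name): name is "scene" or "side" or "wrist"; returns the picture (480x640x3 uint8, red, green, blue); there is no depth.
- manip.camera_params(name): a dict with "camera_matrix" (3x3 intrinsics, pixels), "world_from_camera" (4x4, takes a point from camera to world coordinates); the wrist camera has in their place "T_tool_cam" (4x4, takes a point from camera to tool coordinates, whose origin is the TCP and whose axes are the flange's). Camera axes: x right, y up, looking along -z (the intrinsics and any distortion apply to the point x, -y, -z); pixel columns grow to the right and rows downward; lengths in m; the calibration is good to about 2 mm. A picture is of the moment at which its call begins: read the wrist's pose just before it. camera_params takes no time and is no camera call.
- manip.finish_job(): hands the job in, once; it reports no verdict.
Trained networks look in the newest picture that a camera, given by its name, has taken for a name from the list of things; names that differ only in an ending like _2 or _b are one class to them, and where a whole thing is asked for, a point or a joint stands for the part that bears it (a point fixed in the world has none). Each returns a list of dicts, best first, with "conf" (0 to 1); they miss things now and then, are a little off and sometimes report something else, mostly with a low value. They report only what shows in the picture. A call takes as long as a camera call. They do not tell look-alikes from the thing itself.
- manip.outline_of(camera, thing): "region" (480x640 bool, what is visible of it).
- manip.spot_point(camera, thing): "at" ([x, y, z] in m, in world coordinates, good to about 4 mm: a listed point, or the origin of a listed thing).
The state is a dict: "time_s": time; "joints": joint angles; "joint_velocities": joint speeds; "tau": joint torques, N m; "tcp_pos": TCP position; "tcp_rot": TCP orientation; "force": force on the tool from outside, world axes, zero at the start; "wrist_torque": the same for the moment, N m; "opening": finger opening in m.
Only numpy, scipy, OpenCV 4.12 (cv2) and the standard library are available. Lean on these libraries where they do the work, as an engineer would, in place of code of your own. Each camera call takes 0.05 s, during which the arm holds its last target. There are 200 camera calls.

## Task

Switch the fuse box's isolator fully off, lift its loose cover off the pins and lay it flat on the mat clear of the box, then put every ceramic fuse that lies on the mat into a bay of the box, one to a bay and lying flat on the bottom of the bay. Then seat the cover fully home over its pins and, last, switch the isolator fully on again; the isolator stays off while the box is open. Hold the brittle fuses with a light grip, lower the cover gently onto the box instead of dropping or forcing it, and leave the other things on the bench where they are.

Things in the scene. Friction and masses are not known exactly. Their poses are not given: they have to be found in the camera images.
- fuse_box: grey metal fuse box, fixed, 110 (x) x 245 (y) x 40 mm high to the rim, 100 mm clear between its long walls; origin: centre of its underside; its x points away from the robot, turned up to 0.2 rad. On each end, at x = 0, y = +-110.5 mm, an upright locating pin 8 mm thick rises 13 mm above the rim, its upper 7 mm tapered to 3 mm. Four bays in a row along y inside
- bay1 (a point): centre of the floor of the first bay (box x = 0, y = -75 mm), 10 mm above the mat. Each bay is a pocket 22 (x) x 47 mm (y), 5 mm deep between low black ribs that end 15 mm above the mat
- bay2 (a point): the same for the bay at box y = -25 mm
- bay3 (a point): the same for the bay at box y = +25 mm
- bay4 (a point): the same for the bay at box y = +75 mm
- isolator (a joint): isolator lever of the box: 0 = off, leaning towards the robot (box -x); 1.0 rad = on, leaning away (box +x). It stays where it is left; about 1 N at the knob moves it
- isolator_tip (a point): centre of the lever's black ball knob (26 mm across) on an 80 mm rod, 10 mm thick, rising from a grey block (70x50x25 mm) at the box's right (-y) end; pivot at box x = 0, y = -155 mm, 22 mm above the mat; the knob swings in the box's x-z plane from x = -38 (off) to +38 mm (on), 92 mm high at both ends, 102 mm upright
- cover: loose aluminium cover plate, 110 (x) x 245 (y) x 5 mm, 0.25 kg; origin: centre of its underside (40 mm up when seated). Round 13 mm holes at x = 0, y = +-110.5 mm drop over the pins, either way round. Black bridge handle in its middle: bar 14 mm wide (x), 64 long (y), 23 to 37 mm above the underside; grip it across x. Cover and box may press on each other with at most 45 N
- fuse_a: square-bodied white ceramic fuse link with steel end caps, 16 wide (x) x 40 long (y) x 16 mm high, 50 g; all are alike; origin: its centre; it may lie on any long side. Between two and four fuses are present (None from the start = absent). Brittle: the fingers may bear on it with at most 110 N (sum over both pads)
- fuse_b: square-bodied white ceramic fuse link with steel end caps, 16 wide (x) x 40 long (y) x 16 mm high, 50 g; all are alike; origin: its centre; it may lie on any long side. Between two and four fuses are present (None from the start = absent). Brittle: the fingers may bear on it with at most 110 N (sum over both pads)
- fuse_c: square-bodied white ceramic fuse link with steel end caps, 16 wide (x) x 40 long (y) x 16 mm high, 50 g; all are alike; origin: its centre; it may lie on any long side. Between two and four fuses are present (None from the start = absent). Brittle: the fingers may bear on it with at most 110 N (sum over both pads)
- fuse_d: square-bodied white ceramic fuse link with steel end caps, 16 wide (x) x 40 long (y) x 16 mm high, 50 g; all are alike; origin: its centre; it may lie on any long side. Between two and four fuses are present (None from the start = absent). Brittle: the fingers may bear on it with at most 110 N (sum over both pads)
- tweezers: steel tweezers, 131 mm long, 15 mm wide, 10 mm high, lying flat in front of the box; a bystander
- memory_stick: black memory stick, 55x17x8 mm; a bystander
- pcb: bare circuit board with a blue face, 50x70x14 mm, at the right behind a stretch of mat that starts empty (x 0.39 to 0.52, y -0.20 to -0.46 m); a bystander
- reel: reel of solder wire, 75 mm wide, 45 mm high, behind the box; a bystander
- tip_pot: round soldering-tip cleaner pot, 76 mm wide, 64 mm high; a bystander
There are look-alikes about, which are no part of the job. What is shaped like the fuse_a but pink is not meant.

How it is judged (in metres and radians):
On the way, in this order (a step that is already met when the one before it is completed fails the run):
1. the isolator is switched off (value of joint isolator below 0.15 rad), for 0.2 s.
2. the cover lies flat on the mat, clear of the box, let go, isolator off (value of joint isolator below 0.15 rad and height (world z) of cover below 0.006 m and angle between cover's own z axis and vertical below 0.1 rad and horizontal distance between cover and fuse_box above 0.11 m and contact force between the fingers and cover below 0.1 N), for 0.2 s.
3. every fuse lies in a bay and is let go, isolator off (value of joint isolator below 0.15 rad and ((horizontal distance between fuse_a and bay1 below 0.006 m and z of fuse_a in the frame of fuse_box between 0.014 and 0.021 m) or (horizontal distance between fuse_a and bay2 below 0.006 m and z of fuse_a in the frame of fuse_box between 0.014 and 0.021 m) or (horizontal distance between fuse_a and bay3 below 0.006 m and z of fuse_a in the frame of fuse_box between 0.014 and 0.021 m) or (horizontal distance between fuse_a and bay4 below 0.006 m and z of fuse_a in the frame of fuse_box between 0.014 and 0.021 m)) and angle between the y axis of each of fuse_a, fuse_b, fuse_c, fuse_d and the y axis of fuse_box, either way round below 0.25 rad and ((horizontal distance between fuse_b and bay1 below 0.006 m and z of fuse_b in the frame of fuse_box between 0.014 and 0.021 m) or (horizontal distance between fuse_b and bay2 below 0.006 m and z of fuse_b in the frame of fuse_box between 0.014 and 0.021 m) or (horizontal distance between fuse_b and bay3 below 0.006 m and z of fuse_b in the frame of fuse_box between 0.014 and 0.021 m) or (horizontal distance between fuse_b and bay4 below 0.006 m and z of fuse_b in the frame of fuse_box between 0.014 and 0.021 m)) and ((horizontal distance between fuse_c and bay1 below 0.006 m and z of fuse_c in the frame of fuse_box between 0.014 and 0.021 m) or (horizontal distance between fuse_c and bay2 below 0.006 m and z of fuse_c in the frame of fuse_box between 0.014 and 0.021 m) or (horizontal distance between fuse_c and bay3 below 0.006 m and z of fuse_c in the frame of fuse_box between 0.014 and 0.021 m) or (horizontal distance between fuse_c and bay4 below 0.006 m and z of fuse_c in the frame of fuse_box between 0.014 and 0.021 m)) and ((horizontal distance between fuse_d and bay1 below 0.006 m and z of fuse_d in the frame of fuse_box between 0.014 and 0.021 m) or (horizontal distance between fuse_d and bay2 below 0.006 m and z of fuse_d in the frame of fuse_box between 0.014 and 0.021 m) or (horizontal distance between fuse_d and bay3 below 0.006 m and z of fuse_d in the frame of fuse_box between 0.014 and 0.021 m) or (horizontal distance between fuse_d and bay4 below 0.006 m and z of fuse_d in the frame of fuse_box between 0.014 and 0.021 m)) and linear speed of each of fuse_a, fuse_b, fuse_c, fuse_d below 0.02 m/s and contact force between the fingers and fuse_a below 0.1 N and contact force between the fingers and fuse_b below 0.1 N and contact force between the fingers and fuse_c below 0.1 N and contact force between the fingers and fuse_d below 0.1 N), for 0.2 s.
4. the cover is seated over its pins, isolator still off (value of joint isolator below 0.15 rad and horizontal distance between cover and fuse_box below 0.006 m and z of cover in the frame of fuse_box between 0.037 and 0.0425 m and angle between cover's own z axis and vertical below 0.03 rad and angle between the y axis of cover and the y axis of fuse_box, either way round below 0.06 rad and linear speed of cover below 0.02 m/s), for 0.2 s.
5. the isolator is switched on (value of joint isolator above 0.85 rad), for 0.2 s.
At the end, for the whole second after the job is handed in: every fuse present lies flat in a bay of its own (within 6 mm of its centre and 4 mm of lying on its floor, 0.25 rad of the box's length); cover over both pins (6 mm sideways, 2.5 mm in height, tilt under 0.03 rad); isolator on (over 0.85 rad); all released and at rest (((horizontal distance between fuse_a and bay1 below 0.006 m and z of fuse_a in the frame of fuse_box between 0.014 and 0.021 m) or (horizontal distance between fuse_a and bay2 below 0.006 m and z of fuse_a in the frame of fuse_box between 0.014 and 0.021 m) or (horizontal distance between fuse_a and bay3 below 0.006 m and z of fuse_a in the frame of fuse_box between 0.014 and 0.021 m) or (horizontal distance between fuse_a and bay4 below 0.006 m and z of fuse_a in the frame of fuse_box between 0.014 and 0.021 m)) and angle between the y axis of each of fuse_a, fuse_b, fuse_c, fuse_d and the y axis of fuse_box, either way round below 0.25 rad and ((horizontal distance between fuse_b and bay1 below 0.006 m and z of fuse_b in the frame of fuse_box between 0.014 and 0.021 m) or (horizontal distance between fuse_b and bay2 below 0.006 m and z of fuse_b in the frame of fuse_box between 0.014 and 0.021 m) or (horizontal distance between fuse_b and bay3 below 0.006 m and z of fuse_b in the frame of fuse_box between 0.014 and 0.021 m) or (horizontal distance between fuse_b and bay4 below 0.006 m and z of fuse_b in the frame of fuse_box between 0.014 and 0.021 m)) and ((horizontal distance between fuse_c and bay1 below 0.006 m and z of fuse_c in the frame of fuse_box between 0.014 and 0.021 m) or (horizontal distance between fuse_c and bay2 below 0.006 m and z of fuse_c in the frame of fuse_box between 0.014 and 0.021 m) or (horizontal distance between fuse_c and bay3 below 0.006 m and z of fuse_c in the frame of fuse_box between 0.014 and 0.021 m) or (horizontal distance between fuse_c and bay4 below 0.006 m and z of fuse_c in the frame of fuse_box between 0.014 and 0.021 m)) and ((horizontal distance between fuse_d and bay1 below 0.006 m and z of fuse_d in the frame of fuse_box between 0.014 and 0.021 m) or (horizontal distance between fuse_d and bay2 below 0.006 m and z of fuse_d in the frame of fuse_box between 0.014 and 0.021 m) or (horizontal distance between fuse_d and bay3 below 0.006 m and z of fuse_d in the frame of fuse_box between 0.014 and 0.021 m) or (horizontal distance between fuse_d and bay4 below 0.006 m and z of fuse_d in the frame of fuse_box between 0.014 and 0.021 m)) and horizontal distance between cover and fuse_box below 0.006 m and z of cover in the frame of fuse_box between 0.037 and 0.0425 m and angle between cover's own z axis and vertical below 0.03 rad and angle between the y axis of cover and the y axis of fuse_box, either way round below 0.06 rad and linear speed of each of cover, fuse_a, fuse_b, fuse_c, fuse_d below 0.02 m/s and value of joint isolator above 0.85 rad); the robot touches nothing.
It fails at once if a fuse is squeezed with more than 110 N (sum over the pads) (contact force between the fingers and fuse_a above 110 N or contact force between the fingers and fuse_b above 110 N or contact force between the fingers and fuse_c above 110 N or contact force between the fingers and fuse_d above 110 N).
It fails at once if the cover is dropped or pressed on the box with more than 45 N (contact force between cover and fuse_box above 45 N).
It fails at once if a bystander is moved by more than 3 cm (distance of any of tweezers, memory_stick, pcb, reel, tip_pot from where it was at the start of the episode above 0.03 m).
It fails at once if the isolator is switched on with the cover off the box (value of joint isolator above 0.5 rad and distance between cover and fuse_box above 0.12 m).
Of fuse_a, fuse_b, fuse_c, fuse_d only 2 to 4 are there at a start; the rules pass over those that are not, and their reading is None.
At some moment in a run one of fuse_a, fuse_b, fuse_c, fuse_d may be knocked a few centimetres aside while the robot is not near it.
It also fails if it takes over 208 s, if anything falls off the work surface, if the arm or the gripper's body presses on something with over 40 N, if the wrist force passes 120 N, or if a joint passes its speed limit or range.

## Working session

There is one attempt and no reset: what is moved stays moved. The work goes in short steps, Python scripts to look and compute and a tool call to move; the robot and the scene stay as the last step left them, time stands still between calls to the robot, and variables do not carry over. Pictures are saved under pics/ and viewed, about 12 in all and at most 16, crops included, and the job is handed in when it is done.

Besides the shell and the picture viewer there is one more tool, called as name(argument=value, ...) on one line, values as JSON. jog_arm: Moves the arm, as the interface text tells. Its arguments: {"type":"object","properties":{"steps":{"type":"array","items":{"type":"array","items":{"type":"number"}}}},"required":["steps"]}

```bash
mkdir -p pics; cat > h.py <<'E'
import numpy as np, cv2
from plant import manip
def pic(cam,name):
    im=manip.read_camera(cam); cv2.imwrite('pics/'+name+'.png',cv2.cvtColor(im,cv2.COLOR_RGB2BGR)); return im
def rpy(r): 
    from scipy.spatial.transform import Rotation as R
    return R.from_euler('xyz',r,degrees=True).as_matrix()
def camT(cam,s=None):
    p=manip.camera_params(cam); K=np.array(p['camera_matrix'])
    if cam=='wrist':
        s=s or manip.sense(); T=np.eye(4);T[:3,:3]=rpy(s['tcp_rot']);T[:3,3]=s['tcp_pos']
        return K,T@np.array(p['T_tool_cam']),p
    return K,np.array(p['world_from_camera']),p
def px2w(cam,u,v,z,s=None):
    K,T,p=camT(cam,s)
    d=np.linalg.inv(K)@np.array([u,v,1.]); d=T[:3,:3]@np.array([d[0],-d[1],-d[2]])
    o=T[:3,3]; return o+d*(z-o[2])/d[2]
def w2px(cam,P,s=None):
    K,T,p=camT(cam,s); c=np.linalg.inv(T)@np.append(P,1); q=K@np.array([c[0],-c[1],-c[2]]); return q[:2]/q[2]
def top(cam,thing,z,n=6,s=None):
    out=[]
    for d in manip.outline_of(cam,thing)[:n]:
        m=d['region'].astype(np.uint8); c,_=cv2.findContours(m,0,2)
        if not c: continue
        c=max(c,key=cv2.contourArea)[:,0,:]
        w=np.array([px2w(cam,u,v,z,s)[:2] for u,v in c]).astype(np.float32)*1000
        out.append((round(d['conf'],2),cv2.minAreaRect(w),c.mean(0).round()))
    return out
E
python3 - <<'E'
from h import *
print(manip.sense()); 
for c in ('scene','side','wrist'):
    pic(c,c+'0'); print(c,manip.camera_params(c))
for t in ('fuse_box','cover','isolator_tip','bay1','bay4','fuse_a','tweezers','memory_stick','pcb','reel','tip_pot'):
    for c in ('scene','side'):
        print(t,c,[(round(d['conf'],2),np.round(d['at'],3)) for d in manip.spot_point(c,t)][:7])
a=cv2.imread('pics/scene0.png');cv2.imwrite('pics/scene0b.png',a)
E
```

```text
{'time_s': 0.0, 'joints': array([-7.68897781e+00,  1.87312835e+01, -1.10932337e+01,  6.02728468e+01,
        4.36442460e-04,  8.23103187e+01]), 'joint_velocities': array([ 0.03411117, -0.02550158, -0.02861347,  0.0505212 ,  0.02419263,
       -0.04419132]), 'tau': array([-1.24197268e-03, -4.43398941e+01,  2.62443137e+01,  1.56443648e-02,
       -1.97191571e-04, -6.55614656e-06]), 'tcp_pos': array([5.49452692e-01, 8.86430020e-05, 2.49502164e-01]), 'tcp_rot': array([-1.79903570e+02, -1.34605689e-02,  9.00006918e+01]), 'force': array([-3.13490589e-04,  1.19995514e-01,  5.71026669e-01]), 'wrist_torque': array([ 0.01713777, -0.03997457,  0.05479002]), 'opening': 0.08553584314288361}
scene {'camera_matrix': array([[499.98824398,   0.        , 317.39941529],
       [  0.        , 499.98824398, 238.56351024],
       [  0.        ,   0.        ,   1.        ]]), 'world_from_camera': array([[ 0.64542126, -0.58066578,  0.49624455,  1.16828879],
       [ 0.76370363,  0.47890682, -0.43290301, -0.54633071],
       [ 0.01371706,  0.65838857,  0.75255321,  0.99289964],
       [ 0.        ,  0.      
[... 2007 characters left out ...]
 (0.56, array([0.422, 0.263, 0.002])), (0.56, array([ 0.443, -0.056,  0.007]))]
tweezers scene []
tweezers side [(0.78, array([0.433, 0.033, 0.   ])), (0.18, array([ 0.461,  0.189, -0.   ]))]
memory_stick scene [(0.4, array([0.462, 0.191, 0.004]))]
memory_stick side [(0.49, array([ 0.459,  0.19 , -0.004]))]
pcb scene [(0.8, array([ 0.675, -0.386, -0.004])), (0.7, array([0.641, 0.048, 0.016]))]
pcb side [(0.8, array([ 0.672, -0.386, -0.005]))]
reel scene [(0.86, array([0.788, 0.122, 0.004]))]
reel side [(0.73, array([ 0.79 ,  0.122, -0.001])), (0.69, array([ 0.631, -0.025,  0.041]))]
tip_pot scene [(0.59, array([ 0.773, -0.236,  0.002]))]
tip_pot side [(0.92, array([ 0.775, -0.23 , -0.004]))]
```

View pics/scene0.png

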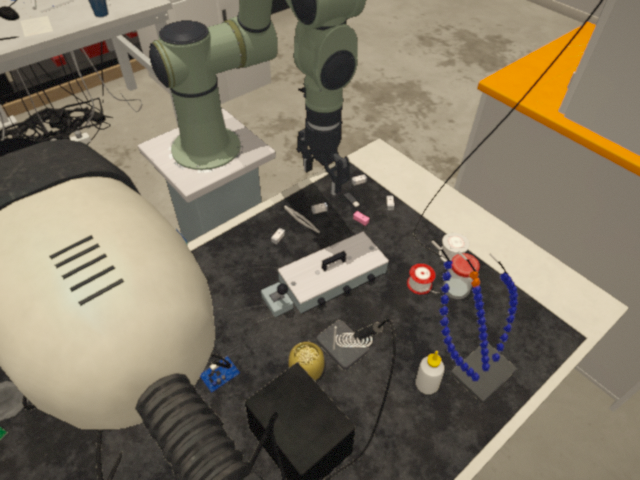

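View pics/side0.png

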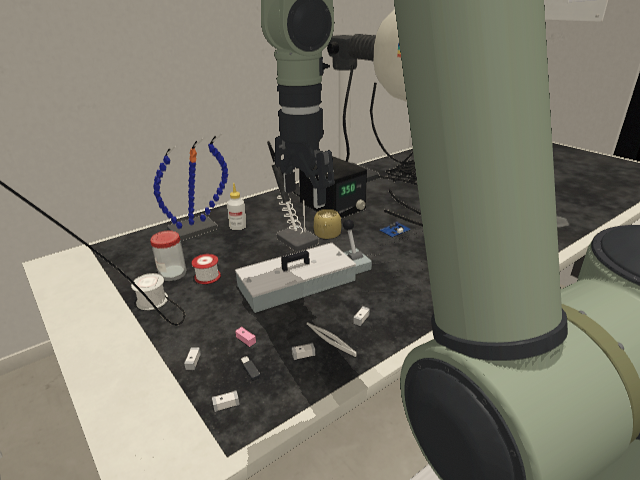

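Scene and side pictures: the box is near (330,272) in scene, with the lever leaning away, so it is on. Four white fuses lie at scene (278,236), (320,208), (360,180) and (390,202). The possible confusions are the pink one at (361,217), which I reject by colour, and the black memory stick at (350,199). I'll check this in one close crop and measure the box.

```bash
python3 - <<'E'
from h import *
im=cv2.imread('pics/scene0.png'); cv2.imwrite('pics/c1.png',cv2.resize(im[160:320,240:440],None,fx=4,fy=3.75,interpolation=cv2.INTER_CUBIC)[:600,:800])
for p in [(322,325),(350,365),(372,340),(388,323)]: print(p,px2w('scene',*p,0).round(3))
for c in ('scene','side'):
    pic(c,'t_'+c)
    for r in top(c,'cover',.045,2): print(c,'cover',r)
    for r in top(c,'fuse_a',.008): print(c,r)
    print([(round(d['conf'],2),np.round(d['at'],3)) for d in manip.spot_point(c,'bay1')],[(round(d['conf'],2),np.round(d['at'],3)) for d in manip.spot_point(c,'isolator_tip')])
E
```

```text
(322, 325) [ 0.721 -0.137  0.   ]
(350, 365) [ 0.836 -0.155  0.   ]
(372, 340) [ 0.823 -0.076  0.   ]
(388, 323) [ 0.815 -0.017  0.   ]
scene cover (0.93, ((632.659423828125, -26.032363891601562), (245.65408325195312, 114.1609115600586), 79.83722686767578), array([329., 268.]))
scene (0.65, ((445.1954040527344, -53.88982391357422), (22.733600616455078, 49.828399658203125), 22.67821502685547), array([278., 237.]))
scene (0.6, ((535.1381225585938, 159.44631958007812), (44.4395637512207, 22.979896545410156), 5.89099645614624), array([360., 218.]))
scene (0.6, ((657.1614990234375, -65.18583679199219), (314.2523193359375, 117.44490051269531), 57.22800064086914), array([322., 290.]))
scene (0.51, ((421.4541320800781, 263.72589111328125), (47.04460906982422, 35.11065673828125), 66.68984985351562), array([360., 180.]))
[(0.92, array([ 0.619, -0.099,  0.009])), (0.91, array([0.641, 0.048, 0.013]))] [(0.59, array([ 0.64 , -0.189,  0.099])), (0.57, array([ 0.628, -0.026,  0.001]))]
side cover (0.97, ((629.3453369140625, -23.801177978515625), (248.60220336914062, 118.42433166503906), 79.9858627319336), array([293., 270.]))
side (0.67, ((545.9197387695312, 263.261474609375), (25.33318328857422, 53.59904861450195), 49.723899841308594), array([193., 359.]))
side (0.62, ((420.81024169921875, 261.42578125), (41.51824951171875, 30.600828170776367), 72.38099670410156), array([225., 401.]))
side (0.58, ((446.4186706542969, -55.109493255615234), (24.19976043701172, 58.74064636230469), 22.059282302856445), array([360., 317.]))
side (0.54, ((538.6456909179688, 158.33448791503906), (52.50404739379883, 25.731264114379883), 10.352240562438965), array([246., 337.]))
side (0.48, ((435.5171813964844, 95.2881851196289), (42.46139907836914, 31.595352172851562), 68.44214630126953), array([303., 351.]))
[(0.59, array([ 0.442, -0.053,  0.007])), (0.56, array([0.645, 0.047, 0.013]))] [(0.62, array([ 0.639, -0.184,  0.092]))]
```

View pics/c1.png

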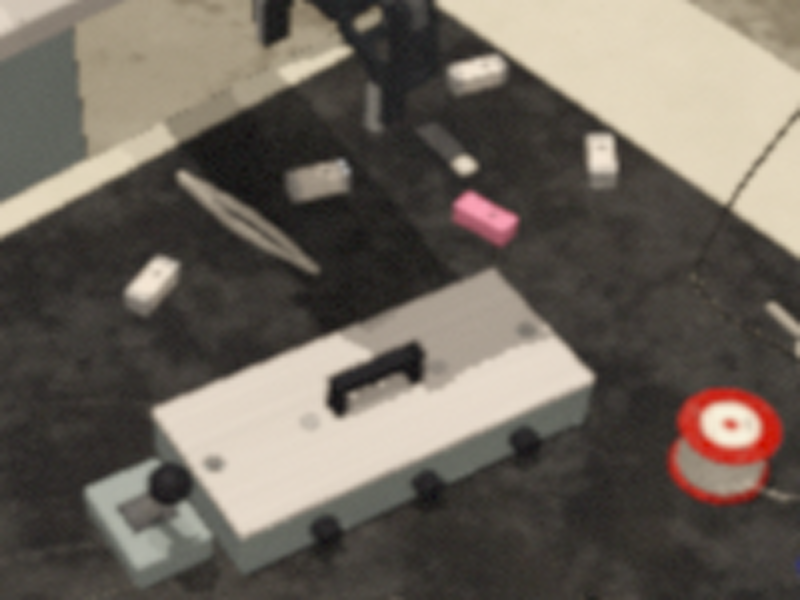

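Crop: white fuses show at crop (153,283), (318,180), (477,73) and (600,155), and the pink one at (486,218) is not meant. The lever leans away (+x). I'll start by moving behind the knob.

jog_arm(steps=[[255,-4.8,3.3,0,0],[255,-4.8,3.3,0,0],[255,-4.8,3.3,0,0],[255,-4.8,3.3,0,0],[255,0,0,0,10]])

```text
time_s: 2.38
tcp_pos: [0.6832, -0.1962, 0.2479]
tcp_rot: [-179.9, 0.0, 79.5]
force: [-0.3, 0.5, -0.1]
opening: 0.0002
```

jog_arm(steps=[[255,0,0,5,0],[255,0,0,5,0],[255,0,0,2,0],[255,0,0,0,0]])

```text
time_s: 2.88
tcp_pos: [0.6805, -0.1914, 0.1278]
tcp_rot: [-179.7, -0.1, 80.0]
force: [1.2, 0.5, 0.1]
opening: 0.0
```

```bash
python3 - <<'E'
from h import *
s=manip.sense(); print(s['tcp_pos'],s['tcp_rot'],s['force'],s['opening'])
im=pic('side','s1'); im2=pic('wrist','w1')
a=cv2.resize(cv2.imread('pics/s1.png')[160:330,220:420],(400,340)); b=cv2.resize(cv2.imread('pics/w1.png'),(400,300))
o=np.zeros((340,800,3),np.uint8); o[:,:400]=a;o[:300,400:]=b; cv2.imwrite('pics/j1.png',o)
print(w2px('wrist',[.642,-.184,.092]))
E
```

```text
[ 0.68048416 -0.19141857  0.12781325] [-1.79735802e+02 -5.34137676e-02  7.99978776e+01] [1.24012467 0.49525751 0.13055277] 1.666761172233042e-07
[228.84774522 295.53811619]
```

View pics/j1.png

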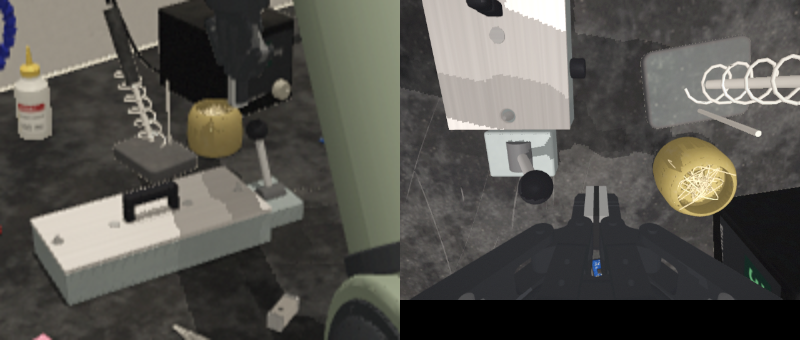

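jog_arm(steps=[[255,0,0,3.5,0],[255,0,-2.5,0,0],[255,0,-2.5,0,0],[255,0,-2.0,0,0],[255,0,-1.0,0,0]])

```text
time_s: 3.6
tcp_pos: [0.604, -0.1785, 0.0974]
tcp_rot: [179.8, 0.0, 80.0]
force: [1.5, -0.4, 0.1]
opening: -0.0002
```

jog_arm(steps=[[255,0,-0.4,0,0],[255,0,0,0,0]])

```text
time_s: 3.85
tcp_pos: [0.5999, -0.1777, 0.0959]
tcp_rot: [179.9, 0.0, 80.0]
force: [0.4, 0.3, -0.8]
opening: 0.0002
```

```bash
python3 - <<'E'
from h import *
s=manip.sense(); print(s['tcp_pos'],s['force'])
for c in('side','scene','wrist'):
    pic(c,'k_'+c); print(c,[(round(d['conf'],2),np.round(d['at'],3)) for d in manip.spot_point(c,'isolator_tip')])
print('expect off',.604-.0374,-.178+.0066)
E
```

```text
[ 0.59993706 -0.17766414  0.09589014] [ 0.39174596  0.25848467 -0.75445251]
side [(0.61, array([0.436, 0.096, 0.012]))]
scene [(0.64, array([ 0.572, -0.178,  0.098]))]
wrist [(0.71, array([ 0.577, -0.172,  0.093])), (0.55, array([ 0.779, -0.231, -0.002]))]
expect off 0.5666 -0.1714
```

jog_arm(steps=[[255,0,-0.4,0,0],[255,0,-0.4,0,0],[255,0,0,0,0]])

```text
time_s: 4.53
tcp_pos: [0.5919, -0.1761, 0.0954]
tcp_rot: [179.9, -0.0, 80.0]
force: [3.5, -0.6, -3.0]
opening: -0.0001
```

jog_arm(steps=[[255,0,-0.3,0,0],[255,0,0,0,0]])

```text
time_s: 4.78
tcp_pos: [0.5916, -0.1761, 0.0958]
tcp_rot: [179.6, -0.0, 80.0]
force: [9.8, -1.5, -6.6]
opening: -0.0001
```

jog_arm(steps=[[255,0,-0.3,0,0],[255,0,0,0,0]])

```text
time_s: 5.03
tcp_pos: [0.5912, -0.1761, 0.0962]
tcp_rot: [179.3, -0.0, 80.0]
force: [16.9, -2.3, -10.9]
opening: 0.0001
```

Force confirms the lever is at its stop (off). Next, the cover handle.

jog_arm(steps=[[255,0,1.9,0,0],[200,0,0,-5.5,0],[200,0,0,-5.5,0],[200,5.2,0,0,0],[200,5.2,0,0,0]])

```text
time_s: 5.65
tcp_pos: [0.622, -0.0755, 0.2063]
tcp_rot: [180.0, 0.0, 79.9]
force: [0.7, 0.4, -0.3]
opening: 0.0182
```

jog_arm(steps=[[200,5.2,0,0,0],[200,0,0,0,0],[200,0,0,0,0]])

```text
time_s: 6.02
tcp_pos: [0.6307, -0.0248, 0.2051]
tcp_rot: [-179.9, 0.0, 80.0]
force: [0.7, 0.3, 0.1]
opening: 0.0182
```

```bash
python3 - <<'E'
from h import *
s=manip.sense(); print(s['tcp_pos'],s['tcp_rot'],s['opening'],s['force'])
im=pic('wrist','w2'); 
print([(round(d['conf'],2),np.round(d['at'],4)) for d in manip.spot_point('wrist','cover')],[(round(d['conf'],2),np.round(d['at'],3)) for d in manip.spot_point('wrist','fuse_box')])
print(top('wrist','cover',.045,2,s))
for P in [(.631,-.025,.077),(.631-.174*.032,-.025-.985*.032,.077),(.631+.174*.032,-.025+.985*.032,.077)]: print(w2px('wrist',P))
E
```

```text
[ 0.63068711 -0.0247727   0.2050843 ] [-1.79937271e+02  4.93656519e-02  8.00238330e+01] 0.01822428313237496 [0.74870535 0.30607699 0.05366653]
[(0.58, array([ 0.6332, -0.0314,  0.041 ]))] []
[(0.81, ((629.7491455078125, -24.1578369140625), (245.27403259277344, 110.91251373291016), 80.06468200683594), array([311., 229.])), (0.61, ((577.677734375, -191.2775421142578), (72.72712707519531, 16.040916442871094), 53.6405143737793), array([295., 396.]))]
[314.23993649 237.16282986]
[314.2746241 278.6404452]
[314.202439   192.32529992]
```

View pics/w2.png

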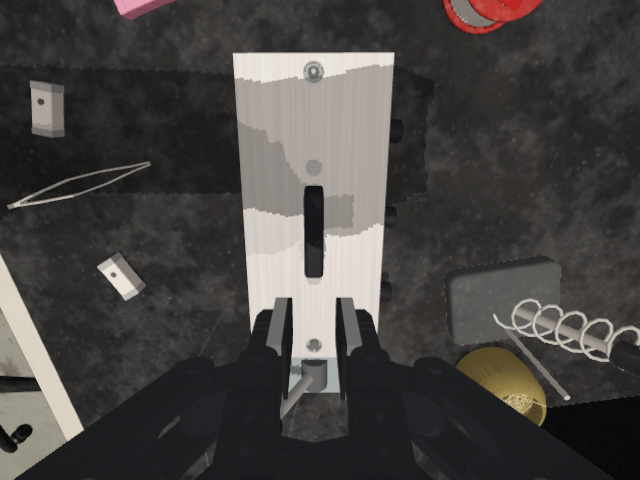

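Wrist view: handle bar at (314,186–278), predicted 192–279, so it is aligned. Lever leans to the off side. I'll descend and grip.

jog_arm(steps=[[130,0,0,4.5,0],[130,0,0,4.5,0],[130,0,0,3.0,0],[130,0,0,1.5,0],[130,0,0,0,0]])

```text
time_s: 6.85
tcp_pos: [0.6307, -0.0252, 0.0696]
tcp_rot: [-179.9, 0.0, 79.9]
force: [-0.4, -0.4, 0.7]
opening: 0.0416
```

jog_arm(steps=[[200,0,0,0,0],[235,0,0,0,0],[235,0,0,0,0],[235,0,0,0,0]])

```text
time_s: 7.35
tcp_pos: [0.6325, -0.0249, 0.0721]
tcp_rot: [179.8, 0.0, 80.0]
force: [-1.5, 0.1, 6.2]
opening: 0.0128
```

jog_arm(steps=[[235,0,0,-0.2,0],[235,0,0,0,0],[235,0,0,0,0]])

```text
time_s: 7.72
tcp_pos: [0.631, -0.0245, 0.0721]
tcp_rot: [-180.0, -0.0, 80.0]
force: [-0.7, 1.0, -1.3]
opening: 0.0124
```

jog_arm(steps=[[235,0,0,-0.6,0],[235,0,0,-0.6,0],[235,0,0,-0.6,0],[235,0,0,-0.6,0],[235,0,0,0,0]])

```text
time_s: 8.35
tcp_pos: [0.6318, -0.0247, 0.0971]
tcp_rot: [179.9, 0.0, 80.0]
force: [-0.2, -0.3, -2.5]
opening: 0.0125
```

jog_arm(steps=[[235,0,0,-3,0],[235,0,0,-3,0],[235,0,0,-3,0],[235,-2,-0.6,0,0],[235,-4,-1.3,0,0]])

```text
time_s: 8.98
tcp_pos: [0.6015, -0.0807, 0.1853]
tcp_rot: [-180.0, 0.0, 80.1]
force: [0.8, -1.8, -3.0]
opening: 0.0124
```

jog_arm(steps=[[235,-4.3,-1.4,0,0],[235,-4.3,-1.4,0,0],[235,-4.3,-1.4,0,0],[235,-4.3,-1.4,0,0],[235,-4.3,-1.4,0,0]])

```text
time_s: 9.6
tcp_pos: [0.4934, -0.2814, 0.1847]
tcp_rot: [-179.9, -0.0, 79.9]
force: [1.3, 0.2, -3.5]
opening: 0.0128
```

jog_arm(steps=[[235,-3.8,-1.1,0,0],[235,-2,-0.6,0,0],[235,0,0,0,0],[235,0,0,0,0]])

```text
time_s: 10.1
tcp_pos: [0.4689, -0.3333, 0.1857]
tcp_rot: [-180.0, -0.1, 80.0]
force: [0.3, 0.0, -3.5]
opening: 0.0131
```

```bash
python3 - <<'E'
from h import *
s=manip.sense(); print(s['tcp_pos'],s['tcp_rot'],s['opening'],s['force'])
pic('wrist','w3');pic('side','s3')
a=cv2.resize(cv2.imread('pics/s3.png'),(400,300)); b=cv2.resize(cv2.imread('pics/w3.png'),(400,300))
cv2.imwrite('pics/j3.png',np.hstack([a,b]))
E
```

```text
[ 0.46894787 -0.33325133  0.18569538] [-1.79953665e+02 -7.29728468e-02  8.00322653e+01] 0.013144030740106644 [ 0.30039059  0.01825176 -3.53226145]
```

View pics/j3.png

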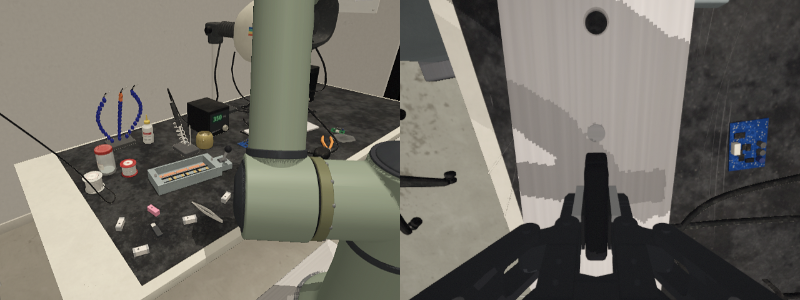

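jog_arm(steps=[[235,0,0,5,0],[235,0,0,5,0],[235,0,0,3,0],[235,0,0,1.2,0],[235,0,0,0,0]])

```text
time_s: 10.82
tcp_pos: [0.4693, -0.3336, 0.0441]
tcp_rot: [-180.0, -0.0, 80.1]
force: [-0.4, 0.5, -2.1]
opening: 0.0127
```

jog_arm(steps=[[235,0,0,0.4,0],[235,0,0,0.3,0],[235,0,0,0.2,0],[235,0,0,0,0],[235,0,0,0,0]])

```text
time_s: 11.45
tcp_pos: [0.4691, -0.3343, 0.0354]
tcp_rot: [180.0, 0.0, 80.0]
force: [0.5, -0.2, -3.0]
opening: 0.0127
```

jog_arm(steps=[[235,0,0,0.2,0],[235,0,0,0.2,0],[235,0,0,0,0],[235,0,0,0,0]])

```text
time_s: 11.95
tcp_pos: [0.4691, -0.3343, 0.032]
tcp_rot: [180.0, 0.0, 80.0]
force: [-1.4, 1.7, 5.7]
opening: 0.0128
```

Contact with the mat (force changed sign). I'll release it, rise, and go towards the first fuse at (0.444,-0.054).

jog_arm(steps=[[180,0,0,0,0],[130,0,0,0,0],[130,0,0,0,0]])

```text
time_s: 12.32
tcp_pos: [0.4691, -0.3342, 0.0312]
tcp_rot: [180.0, 0.0, 80.0]
force: [0.0, 0.4, 0.3]
opening: 0.0418
```

jog_arm(steps=[[130,0,0,-3,0],[130,0,0,-5,0],[130,0,0,-6,0],[130,4,0,0,0],[130,5,-1.4,0,0]])

```text
time_s: 12.95
tcp_pos: [0.4722, -0.2435, 0.1724]
tcp_rot: [179.8, 0.1, 79.9]
force: [1.0, -0.5, 0.2]
opening: 0.0421
```

jog_arm(steps=[[130,5,-1.4,0,0],[130,5,-1.4,0,0],[130,5,-1.4,0,0],[130,0,-1.4,0,0],[130,0,0,0,0]])

```text
time_s: 13.58
tcp_pos: [0.4412, -0.0857, 0.1714]
tcp_rot: [-180.0, 0.0, 80.0]
force: [0.4, -0.1, -0.3]
opening: 0.0419
```

```bash
cat >> h.py <<'E'
def fuses(z=.016):
    "white-fuse rects at top height from the wrist camera, via network regions"
    s=manip.sense(); im=pic('wrist','f%d'%(s['time_s']*100))
    for d in manip.outline_of('wrist','fuse_a'):
        m=d['region'].astype(np.uint8); c,_=cv2.findContours(m,0,2); c=max(c,key=cv2.contourArea)[:,0,:]
        w=np.array([px2w('wrist',u,v,.010,s)[:2] for u,v in c]).astype(np.float32)*1000
        (x,y),(a,b),t=cv2.minAreaRect(w)
        if a<b: a,b,t=b,a,t+90   # t: world angle of the long side
        print('conf %.2f  c=(%.1f,%.1f) size %.0fx%.0f long-axis %.0f deg'%(d['conf'],x,y,a,b,(t+90)%180-90),'px',c.mean(0).round(),'rgb',im[d['region']].mean(0).round())
    for d in manip.spot_point('wrist','fuse_a'): print('spot',round(d['conf'],2),np.round(d['at'],4))
    print(s['tcp_pos'].round(4),s['tcp_rot'].round(1),s['opening'])
E
python3 - <<'E'
from h import *
fuses()
im=pic('side','q')
print([(round(d['conf'],2),np.round(d['at'],4)) for d in manip.spot_point('side','cover')])
E
```

```text
conf 0.95  c=(443.3,-53.2) size 41x18 long-axis -69 deg px [310. 184.] rgb [184. 177. 170.]
conf 0.16  c=(427.1,34.1) size 115x15 long-axis 12 deg px [251.  66.] rgb [171. 165. 157.]
spot 0.88 [ 0.444  -0.0524  0.0041]
[ 0.4412 -0.0857  0.1714] [-180.    0.   80.] 0.04189018557501783
[]
```

jog_arm(steps=[[130,3.3,-0.4,0,0],[130,0,0,0,-10.3],[130,0,0,3,-10.3],[130,0,0,3,-10.4],[130,0,0,0,0]])

```text
time_s: 14.45
tcp_pos: [0.4421, -0.0526, 0.1096]
tcp_rot: [-179.8, -0.2, 110.8]
force: [-0.4, -0.1, 0.0]
opening: 0.0419
```

```bash
python3 - <<'E'
from h import *
fuses()
E
```

```text
conf 0.91  c=(443.6,-53.5) size 46x17 long-axis -68 deg px [317. 255.] rgb [160. 153. 147.]
conf 0.82  c=(429.2,87.9) size 24x17 long-axis 70 deg px [382.  15.] rgb [199. 196. 190.]
conf 0.40  c=(648.2,-23.5) size 193x160 long-axis 80 deg px [535. 317.] rgb [126. 123. 116.]
spot 0.88 [ 0.4424 -0.0538  0.0038]
[ 0.4421 -0.0526  0.1096] [-179.8   -0.2  110.8] 0.04192415611051056
```

jog_arm(steps=[[130,0,0,4,0],[130,0,0,3,0],[130,0,0,1.2,0],[180,0,0,0,0],[198,0,0,0,0]])

```text
time_s: 15.22
tcp_pos: [0.4447, -0.0528, 0.0304]
tcp_rot: [179.9, 0.1, 111.0]
force: [-0.7, 1.0, -0.1]
opening: 0.019
```

jog_arm(steps=[[204,0,0,0,0],[208,0,0,0,0],[208,0,0,0,0],[208,0,0,0,0]])

```text
time_s: 15.72
tcp_pos: [0.4444, -0.0527, 0.0302]
tcp_rot: [179.9, 0.1, 111.0]
force: [-1.0, 0.7, 7.6]
opening: 0.0161
```

jog_arm(steps=[[209,0,0,-0.3,0],[210,0,0,-0.5,0],[210,0,0,-1.5,0],[210,0,0,0,0]])

```text
time_s: 16.23
tcp_pos: [0.4445, -0.0527, 0.0531]
tcp_rot: [179.9, 0.1, 111.0]
force: [-0.1, 0.7, -0.6]
opening: 0.0154
```

```bash
python3 - <<'E'
from h import *
fuses()
E
```

```text
conf 0.75  c=(449.4,-65.1) size 55x19 long-axis -69 deg px [311. 320.] rgb [134. 128. 123.]
conf 0.55  c=(431.8,74.9) size 7x3 long-axis 21 deg px [400.   6.] rgb [88. 85. 83.]
spot 0.68 [ 0.4462 -0.0541  0.0253]
[ 0.4445 -0.0527  0.0531] [1.799e+02 1.000e-01 1.110e+02] 0.015385082628572121
```

View pics/f1622.png

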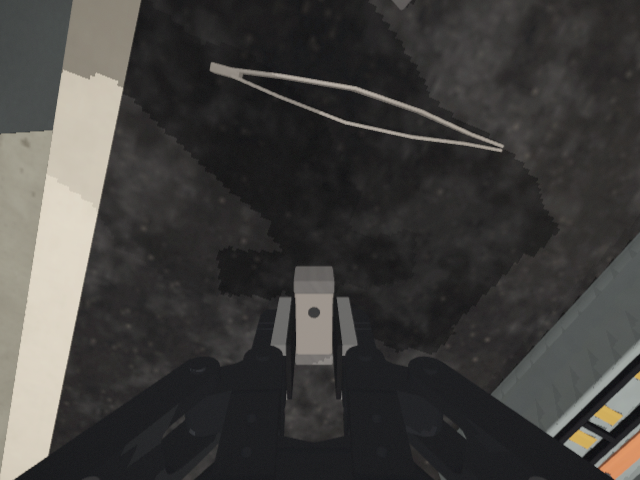

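```bash
cat >> h.py <<'E'
def tl(P,s=None):
    "world point -> tool coordinates (m)"
    s=s or manip.sense(); return rpy(s['tcp_rot']).T@(np.array(P)-s['tcp_pos'])
def goto(x,y,s=None):
    s=s or manip.sense(); d=tl([x,y,s['tcp_pos'][2]],s)*100; print('shift cm',d[:2].round(2))
E
python3 - <<'E'
from h import *
s=manip.sense(); print('z',s['tcp_pos'][2])
for v in (267,289,292,355,363): print(v,(tl(px2w('wrist',314,v,.039,s),s)*1000).round(1),(tl(px2w('wrist',314,v,.023,s),s)*1000).round(1))
goto(.604+.174*.08,-.178+.985*.08)
E
```

```text
z 0.05202239369675856
267 [27.   0.2 13. ] [20.3  0.3 29. ]
289 [17.5  0.2 13. ] [ 9.6  0.3 29. ]
292 [16.2  0.2 13. ] [ 8.1  0.3 29. ]
355 [-13.7   0.3  13. ] [-25.3   0.3  29. ]
363 [-17.8   0.3  13. ] [-29.8   0.3  29. ]
shift cm [-10.62  14.61]
```

jog_arm(steps=[[210,0,0,-4,0],[210,0,0,-4,0],[210,0,0,-4,0],[210,-0.5,4.9,0,0],[210,-0.5,4.9,0,0]])

```text
time_s: 17.0
tcp_pos: [0.54, -0.0266, 0.1728]
tcp_rot: [179.9, 0.0, 111.0]
force: [0.8, -1.3, 0.3]
opening: 0.0154
```

jog_arm(steps=[[210,-0.5,4.9,0,0],[210,-0.4,4.9,0,0],[210,0,0,0,10.3],[210,0,0,0,10.3],[210,0,0,0,10.4]])

```text
time_s: 17.62
tcp_pos: [0.6329, 0.0002, 0.1709]
tcp_rot: [-179.9, 0.0, 79.7]
force: [-0.0, -0.1, -0.8]
opening: 0.0154
```

jog_arm(steps=[[210,0,0,0,0],[210,0,0,0,0]])

```text
time_s: 17.88
tcp_pos: [0.6331, 0.0, 0.1717]
tcp_rot: [-179.9, 0.0, 80.1]
force: [-0.2, -0.4, -0.0]
opening: 0.0153
```

```bash
python3 - <<'E'
from h import *
s=manip.sense();pic('wrist','w5'); print(s['tcp_pos'],s['tcp_rot'],s['opening'])
print([(round(d['conf'],2),np.round(d['at'],4)) for d in manip.spot_point('wrist','bay1')])
print([(round(d['conf'],2),np.round(d['at'],4)) for d in manip.spot_point('wrist','fuse_box')])
for y in (-.075,-.025,.025,.075): print(y,w2px('wrist',[.631+.174*y,-.025+.985*y,.010],s).round())
E
```

```text
[6.33141614e-01 2.70041981e-05 1.71715850e-01] [-1.79949774e+02  3.48151460e-03  8.01433223e+01] 0.015326731138793844
[(0.84, array([ 0.6386, -0.002 ,  0.0109])), (0.68, array([0.6445, 0.0463, 0.0061])), (0.37, array([ 0.7864,  0.1245, -0.0029]))]
[(0.72, array([ 6.273e-01, -2.710e-02, -5.000e-04]))]
-0.075 [317. 335.]
-0.025 [317. 283.]
0.025 [317. 225.]
0.075 [318. 161.]
```

View pics/w5.png

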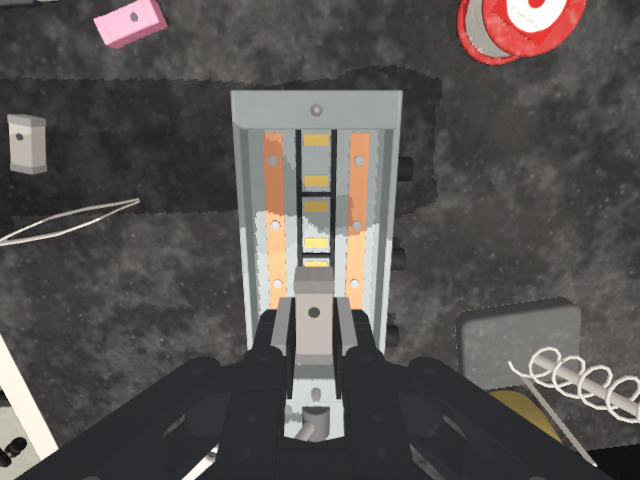

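Wrist view: the floor pads of bay4 sit around (316,160) and of bay3 around (316,225), matching the predictions (318,161) and (317,225). Fuse 1 goes into bay3.

jog_arm(steps=[[210,0,0.2,4,0],[210,0,0,4,0],[210,0,0,3,0],[210,0,0,1.5,0],[210,0,0,0,0]])

```text
time_s: 18.65
tcp_pos: [0.6348, -0.0003, 0.0466]
tcp_rot: [-179.9, 0.0, 80.0]
force: [0.2, 1.1, 0.5]
opening: 0.0155
```

jog_arm(steps=[[210,0,0,0.3,0],[210,0,0,0.2,0],[210,0,0,0.1,0],[210,0,0,0,0]])

```text
time_s: 19.15
tcp_pos: [0.6355, -0.0003, 0.0416]
tcp_rot: [180.0, -0.0, 80.0]
force: [0.1, -0.2, -1.1]
opening: 0.0156
```

jog_arm(steps=[[210,0,0,0.15,0],[210,0,0,0,0],[210,0,0,0,0]])

```text
time_s: 19.52
tcp_pos: [0.6357, -0.0003, 0.0403]
tcp_rot: [180.0, -0.0, 80.0]
force: [-0.9, 0.4, 5.1]
opening: 0.0153
```

jog_arm(steps=[[190,0,0,0,0],[140,0,0,0,0],[140,0,0,-3,0],[140,0,0,-5,0],[140,0,0,-6,0]])

```text
time_s: 20.15
tcp_pos: [0.6344, -0.0003, 0.1798]
tcp_rot: [-179.8, 0.0, 80.0]
force: [0.8, -0.5, -0.1]
opening: 0.0385
```

```bash
python3 - <<'E'
from h import *
s=manip.sense();im=pic('wrist','w6'); print(s['tcp_pos'],s['opening'])
d=manip.spot_point('wrist','fuse_a'); print([(round(q['conf'],2),np.round(q['at'],4)) for q in d])
cv2.imwrite('pics/w6c.png',cv2.resize(cv2.imread('pics/w6.png')[60:400,0:480],(680,480)))
E
```

```text
[ 6.34367637e-01 -2.52166791e-04  1.79783724e-01] 0.03849272468909241
[(0.75, array([0.4334, 0.0963, 0.0063])), (0.63, array([0.5336, 0.1626, 0.0095])), (0.57, array([ 0.6335, -0.0015,  0.0141]))]
```

View pics/w6c.png

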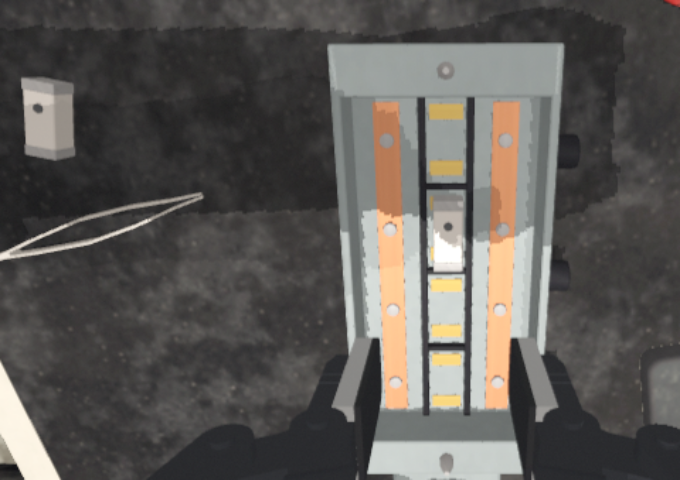

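The view shows fuse 1 flat in bay3 at crop (447,232). Next fuse, near (0.435,0.096).

jog_arm(steps=[[140,1.0,-5.3,0,0],[140,1.0,-5.3,0,0],[140,1.0,-5.3,0,0],[140,0,-5.3,0,0],[140,0,0,0,0]])

```text
time_s: 20.88
tcp_pos: [0.4267, 0.0668, 0.1787]
tcp_rot: [-179.7, 0.0, 80.1]
force: [-0.3, -0.2, 0.6]
opening: 0.0383
```

```bash
python3 - <<'E'
from h import *
fuses(); goto(.435,.096)
E
```

```text
conf 0.78  c=(433.5,97.4) size 44x18 long-axis 68 deg px [317. 182.] rgb [156. 149. 143.]
conf 0.65  c=(535.2,160.2) size 45x17 long-axis 11 deg px [445.  72.] rgb [207. 142. 161.]
spot 0.78 [0.6343 0.0015 0.0168]
spot 0.68 [0.5356 0.1623 0.0089]
spot 0.59 [0.4326 0.0935 0.0071]
[0.4267 0.0668 0.1787] [-179.7    0.    80.1] 0.03832846902793223
shift cm [ 2.99 -0.34]
```

jog_arm(steps=[[130,3.0,0.2,0,6],[130,0,0,3.5,6],[130,0,0,3.5,0],[130,0,0,0,0]])

```text
time_s: 21.52
tcp_pos: [0.4383, 0.0949, 0.1078]
tcp_rot: [-179.8, 0.1, 68.0]
force: [-1.3, -0.5, 0.9]
opening: 0.0418
```

```bash
python3 - <<'E'
from h import *
fuses()
E
```

```text
conf 0.68  c=(413.9,247.4) size 21x12 long-axis -22 deg px [160.  19.] rgb [189. 185. 180.]
conf 0.67  c=(433.3,98.0) size 46x17 long-axis 68 deg px [305. 248.] rgb [180. 174. 168.]
conf 0.60  c=(535.2,160.5) size 44x18 long-axis 10 deg px [439.  85.] rgb [227. 166. 185.]
spot 0.74 [0.5384 0.1583 0.0093]
spot 0.63 [0.4331 0.0948 0.0077]
[0.4383 0.0949 0.1078] [-1.798e+02  1.000e-01  6.800e+01] 0.04181683357801012
```

jog_arm(steps=[[130,0,-0.5,3.5,0],[130,0,0,3.2,0],[130,0,0,1.1,0],[180,0,0,0,0],[198,0,0,0,0]])

```text
time_s: 22.3
tcp_pos: [0.4356, 0.0971, 0.033]
tcp_rot: [179.9, -0.1, 68.0]
force: [1.1, 0.6, 0.3]
opening: 0.0188
```

jog_arm(steps=[[204,0,0,0,0],[208,0,0,0,0],[209,0,0,0,0],[210,0,0,0,0]])

```text
time_s: 22.8
tcp_pos: [0.4352, 0.0972, 0.0327]
tcp_rot: [179.9, -0.0, 68.0]
force: [-1.0, 0.6, 6.6]
opening: 0.0156
```

jog_arm(steps=[[210,0,0,-0.5,0],[210,0,0,-1.5,0],[210,0,0,0,0]])

```text
time_s: 23.18
tcp_pos: [0.4352, 0.0972, 0.0526]
tcp_rot: [179.9, -0.0, 68.0]
force: [-0.3, 0.4, 0.6]
opening: 0.0151
```

```bash
python3 - <<'E'
from h import *
fuses(); goto(.644,.0489)
E
```

```text
conf 0.77  c=(535.3,160.5) size 46x19 long-axis 10 deg px [486.  79.] rgb [242. 205. 224.]
spot 0.86 [0.4333 0.0944 0.0279]
spot 0.57 [0.5351 0.1605 0.0062]
[0.4352 0.0972 0.0526] [179.9  -0.   68. ] 0.015127041024701832
shift cm [ 3.4  21.26]
```

jog_arm(steps=[[210,0,0,-4,0],[210,0,0,-4,0],[210,0,0,-3,0],[210,0.8,5.3,0,0],[210,0.8,5.3,0,0]])

```text
time_s: 23.95
tcp_pos: [0.5398, 0.0722, 0.1621]
tcp_rot: [180.0, -0.0, 68.0]
force: [-0.0, 0.9, 0.1]
opening: 0.0155
```

jog_arm(steps=[[210,0.9,5.3,0,0],[210,0.9,5.3,0,0],[210,0,0,0,-6],[210,0,0,0,-6],[210,0,0,0,0]])

```text
time_s: 24.58
tcp_pos: [0.6432, 0.0491, 0.1605]
tcp_rot: [-179.9, 0.0, 79.9]
force: [0.6, -0.6, -0.9]
opening: 0.0152
```

```bash
cat >> h.py <<'E'
def inhand(gz):
    "length offset of the held fuse; gz = TCP height over the fuse bottom"
    s=manip.sense(); im=pic('wrist','h%d'%(s['time_s']*100)); c=im[230:400,309:320].astype(float).mean((1,2))
    g=np.diff(c); idx=[i for i in range(1,len(g)-1) if abs(g[i])>8 and abs(g[i])>=max(abs(g[i-1]),abs(g[i+1]))]
    z=s['tcp_pos'][2]-gz
    for i in idx: 
        v=230.5+i+.5
        print('v',v,'g',g[i].round(),'top x',(tl(px2w('wrist',314,v,z+.016,s),s)[0]*1000).round(1),'bottom x',(tl(px2w('wrist',314,v,z,s),s)[0]*1000).round(1))
    print(s['tcp_pos'].round(4),s['tcp_rot'].round(1),s['opening'].round(4))
E
python3 - <<'E'
from h import *
inhand(.0325); goto(.644,.0489)
E
```

```text
v 232.0 g 10.0 top x 40.2 bottom x 35.1
v 240.0 g 11.0 top x 36.9 bottom x 31.5
v 258.0 g -120.0 top x 29.3 bottom x 23.0
v 260.0 g 24.0 top x 28.4 bottom x 22.0
v 263.0 g 42.0 top x 27.1 bottom x 20.6
v 279.0 g 9.0 top x 20.1 bottom x 12.8
v 291.0 g 20.0 top x 14.7 bottom x 6.7
v 305.0 g -47.0 top x 8.2 bottom x -0.5
v 314.0 g 34.0 top x 4.0 bottom x -5.2
v 351.0 g -18.0 top x -14.3 bottom x -25.6
v 361.0 g 37.0 top x -19.5 bottom x -31.4
v 365.0 g -100.0 top x -21.6 bottom x -33.7
v 369.0 g 14.0 top x -23.7 bottom x -36.1
v 372.0 g 67.0 top x -25.3 bottom x -37.9Traceback (most recent call last):
  File "<stdin>", line 2, in <module>
  File "h.py", line 53, in inhand
    print(s['tcp_pos'].round(4),s['tcp_rot'].round(1),s['opening'].round(4))
                                                      ^^^^^^^^^^^^^^^^^^
AttributeError: 'float' object has no attribute 'round'
```

jog_arm(steps=[[210,0,0.1,4,0],[210,0,0,4,0],[210,0,0,2.5,0],[210,0,0,0.6,0],[210,0,0,0,0]])

```text
time_s: 25.25
tcp_pos: [0.6447, 0.0491, 0.051]
tcp_rot: [180.0, 0.0, 80.0]
force: [-0.0, -0.6, -0.1]
opening: 0.0152
```

jog_arm(steps=[[210,0,0,0.3,0],[210,0,0,0.2,0],[210,0,0,0.1,0],[210,0,0,0,0]])

```text
time_s: 25.75
tcp_pos: [0.6447, 0.049, 0.0449]
tcp_rot: [180.0, -0.0, 80.0]
force: [0.1, 0.5, -0.1]
opening: 0.0157
```

jog_arm(steps=[[210,0,0,0.2,0],[210,0,0,0.1,0],[210,0,0,0,0]])

```text
time_s: 26.12
tcp_pos: [0.6449, 0.049, 0.0427]
tcp_rot: [180.0, -0.0, 80.0]
force: [-2.1, -0.1, 6.3]
opening: 0.015
```

```bash
python3 - <<'E'
from h import *
print(manip.sense()['tcp_pos'],manip.sense()['force'])
E
```

```text
[0.64485994 0.04901272 0.04273577] [-2.12924576 -0.14010715  6.25299818]
```

jog_arm(steps=[[190,0,0,0,0],[140,0,0,0,0],[140,0,0,-3,0],[140,0,0,-5,0],[140,0,0,-5,0]])

```text
time_s: 26.75
tcp_pos: [0.6442, 0.049, 0.1725]
tcp_rot: [-179.9, 0.0, 80.0]
force: [0.4, 0.4, 0.7]
opening: 0.0384
```

```bash
sed -i "s/s\['opening'\].round(4)/s['opening']/" h.py; python3 - <<'E'
from h import *
fuses()
E
```

```text
conf 0.76  c=(535.3,160.2) size 47x19 long-axis 9 deg px [139. 102.] rgb [213. 151. 169.]
conf 0.71  c=(643.4,44.7) size 43x17 long-axis 80 deg px [313. 227.] rgb [203. 198. 193.]
conf 0.70  c=(634.3,-5.1) size 48x17 long-axis 80 deg px [315. 286.] rgb [228. 226. 223.]
spot 0.94 [0.6459 0.0475 0.0179]
spot 0.85 [ 0.6347 -0.0032  0.0152]
spot 0.35 [ 0.6132 -0.0992  0.0085]
[0.6442 0.049  0.1725] [-179.9    0.    80. ] 0.038444932608707794
```

jog_arm(steps=[[140,2.4,-4.3,0,0],[140,2.4,-4.3,0,0],[140,2.4,-4.3,0,0],[140,2.4,-4.3,0,0],[140,2.4,-4.3,0,0]])

```text
time_s: 27.52
tcp_pos: [0.4515, 0.2051, 0.1704]
tcp_rot: [-179.9, 0.0, 80.0]
force: [0.4, 0.9, -0.1]
opening: 0.0385
```

jog_arm(steps=[[140,2.4,-4.3,0,0],[140,0,0,0,0]])

```text
time_s: 27.78
tcp_pos: [0.4119, 0.2366, 0.1704]
tcp_rot: [-179.8, 0.1, 80.3]
force: [0.5, -0.8, -0.0]
opening: 0.0386
```

```bash
python3 - <<'E'
from h import *
fuses(); goto(.421,.262)
E
```

```text
conf 0.97  c=(649.7,31.1) size 35x31 long-axis 80 deg px [609. 392.] rgb [173. 166. 158.]
conf 0.96  c=(642.0,-10.5) size 56x31 long-axis 80 deg px [594. 427.] rgb [154. 148. 142.]
conf 0.95  c=(534.9,161.3) size 45x26 long-axis 10 deg px [475. 287.] rgb [191. 127. 145.]
conf 0.67  c=(418.7,262.3) size 44x17 long-axis 71 deg px [317. 194.] rgb [149. 143. 136.]
conf 0.59  c=(543.0,265.0) size 47x18 long-axis -41 deg px [481. 161.] rgb [193. 188. 181.]
spot 0.9 [0.4216 0.2646 0.0074]
spot 0.69 [ 0.6358 -0.0035  0.017 ]
spot 0.68 [0.5448 0.2667 0.0026]
spot 0.62 [0.533  0.161  0.0132]
spot 0.56 [0.647  0.0474 0.0168]
[0.4119 0.2366 0.1704] [-1.798e+02  1.000e-01  8.030e+01] 0.03856085752903516
shift cm [2.71 0.03]
```

jog_arm(steps=[[130,2.6,0.3,0,9],[130,0,0,3,0],[130,0,0,3,0],[130,0,0,0,0],[130,0,0,0,0]])

```text
time_s: 28.55
tcp_pos: [0.4241, 0.2604, 0.1123]
tcp_rot: [180.0, -0.0, 70.9]
force: [0.1, 0.6, -0.4]
opening: 0.0422
```

```bash
python3 - <<'E'
from h import *
fuses(); goto(.419,.262)
E
```

```text
conf 0.88  c=(418.4,262.9) size 46x18 long-axis 73 deg px [306. 243.] rgb [133. 127. 122.]
conf 0.81  c=(543.2,264.7) size 48x17 long-axis -41 deg px [497. 184.] rgb [193. 186. 180.]
conf 0.77  c=(535.1,161.7) size 43x29 long-axis 11 deg px [511. 329.] rgb [188. 122. 140.]
conf 0.72  c=(466.1,46.9) size 27x18 long-axis -13 deg px [454. 469.] rgb [133. 127. 119.]
spot 0.78 [0.5445 0.2669 0.0074]
spot 0.67 [0.4231 0.2618 0.0071]
spot 0.61 [0.5301 0.1598 0.007 ]
[0.4241 0.2604 0.1123] [180.   -0.   70.9] 0.042162290811891226
shift cm [-0.07 -0.53]
```

jog_arm(steps=[[130,0,-0.4,4,0],[130,0,0,3.2,0],[130,0,0,1.0,0],[180,0,0,0,0],[198,0,0,0,0]])

```text
time_s: 29.32
tcp_pos: [0.4204, 0.2625, 0.031]
tcp_rot: [179.9, -0.1, 71.0]
force: [-0.1, 0.1, 0.3]
opening: 0.0191
```

jog_arm(steps=[[204,0,0,0,0],[208,0,0,0,0],[209,0,0,0,0],[210,0,0,0,0]])

```text
time_s: 29.82
tcp_pos: [0.4201, 0.2624, 0.0308]
tcp_rot: [179.9, -0.1, 71.0]
force: [-0.5, -0.8, 7.8]
opening: 0.0153
```

jog_arm(steps=[[210,0,0,-0.5,0],[210,0,0,-1.5,0],[210,0,0,-4,0],[210,0,0,-4,0],[210,0,0,-3,0]])

```text
time_s: 30.45
tcp_pos: [0.4196, 0.2622, 0.1624]
tcp_rot: [179.9, -0.1, 71.0]
force: [0.4, 0.5, -0.7]
opening: 0.0154
```

```bash
python3 - <<'E'
from h import *
inhand(.0315); goto(.6267,-.0496)
E
```

```text
v 266.0 g 21.0 top x 26.1 bottom x 19.4
v 293.0 g 17.0 top x 14.2 bottom x 6.1
v 307.0 g -39.0 top x 7.7 bottom x -1.1
v 317.0 g 31.0 top x 3.0 bottom x -6.3
v 354.0 g -21.0 top x -15.2 bottom x -26.7
v 364.0 g -28.0 top x -20.4 bottom x -32.5
[0.4196 0.2622 0.1624] [ 1.799e+02 -1.000e-01  7.100e+01] 0.015366018550059144
shift cm [-22.88  29.59]
```

jog_arm(steps=[[210,-3.3,4.2,0,0],[210,-3.3,4.2,0,0],[210,-3.3,4.2,0,0],[210,-3.3,4.2,0,0],[210,-3.3,4.2,0,0]])

```text
time_s: 31.12
tcp_pos: [0.5647, 0.0361, 0.1603]
tcp_rot: [180.0, -0.0, 71.0]
force: [0.6, -0.0, -0.0]
opening: 0.0156
```

jog_arm(steps=[[210,-3.3,4.2,0,0],[210,-3.1,4.4,0,0],[210,0,0,0,-9],[210,0,0,0,0],[210,0,0,0,0]])

```text
time_s: 31.75
tcp_pos: [0.6241, -0.0503, 0.1599]
tcp_rot: [-180.0, -0.0, 79.9]
force: [0.6, 0.6, -0.1]
opening: 0.0154
```

```bash
python3 - <<'E'
from h import *
print(manip.sense()['tcp_pos'],manip.sense()['tcp_rot']);goto(.6267,-.0492)
E
```

```text
[ 0.62406112 -0.05028302  0.15990662] [-1.79968402e+02 -3.02843761e-03  7.99170720e+01]
shift cm [0.15 0.24]
```

jog_arm(steps=[[210,0.15,0.2,4,0],[210,0,0,4,0],[210,0,0,2.5,0],[210,0,0,0.7,0],[210,0,0,0,0]])

```text
time_s: 32.38
tcp_pos: [0.6268, -0.0493, 0.0482]
tcp_rot: [180.0, 0.0, 80.0]
force: [1.3, -0.1, -0.6]
opening: 0.0153
```

jog_arm(steps=[[210,0,0,0.3,0],[210,0,0,0.2,0],[210,0,0,0.1,0],[210,0,0,0,0]])

```text
time_s: 32.88
tcp_pos: [0.6268, -0.0498, 0.0419]
tcp_rot: [180.0, -0.0, 80.0]
force: [-0.8, 0.2, -0.7]
opening: 0.0153
```

jog_arm(steps=[[210,0,0,0.1,0],[210,0,0,0,0]])

```text
time_s: 33.12
tcp_pos: [0.6269, -0.0498, 0.0409]
tcp_rot: [180.0, 0.0, 80.0]
force: [-0.1, -1.0, 0.5]
opening: 0.0154
```

jog_arm(steps=[[210,0,0,0.15,0],[210,0,0,0,0]])

```text
time_s: 33.38
tcp_pos: [0.627, -0.0498, 0.0408]
tcp_rot: [180.0, 0.0, 80.0]
force: [-3.5, 0.6, 10.7]
opening: 0.0152
```

jog_arm(steps=[[190,0,0,0,0],[140,0,0,0,0],[140,0,0,-3,0],[140,0,0,-5,0],[140,0,0,-5,0]])

```text
time_s: 34.0
tcp_pos: [0.6264, -0.0496, 0.1699]
tcp_rot: [-179.9, -0.0, 80.0]
force: [0.2, -0.0, 0.6]
opening: 0.0385
```

```bash
python3 - <<'E'
from h import *
fuses();goto(.543,.2647)
E
```

```text
conf 0.71  c=(634.5,-1.8) size 43x18 long-axis 81 deg px [313. 161.] rgb [199. 191. 184.]
conf 0.65  c=(625.4,-52.4) size 45x17 long-axis 81 deg px [310. 232.] rgb [195. 190. 185.]
conf 0.63  c=(626.4,-78.4) size 365x135 long-axis 80 deg px [326. 256.] rgb [165. 159. 150.]
conf 0.60  c=(644.4,49.7) size 42x17 long-axis 80 deg px [315.  78.] rgb [218. 212. 207.]
spot 0.86 [0.643  0.0477 0.0173]
spot 0.76 [ 0.6285 -0.0491  0.0151]
spot 0.66 [6.301e-01 6.000e-04 1.540e-02]
[ 0.6264 -0.0496  0.1699] [-179.9   -0.    80. ] 0.038454651520560476
shift cm [ 29.51 -13.94]
```

jog_arm(steps=[[130,5.2,-2.4,0,0],[130,5.2,-2.4,0,0],[130,5.2,-2.4,0,0],[130,5.2,-2.4,0,0],[130,5.2,-2.4,0,0]])

```text
time_s: 34.78
tcp_pos: [0.5523, 0.2286, 0.1675]
tcp_rot: [-179.9, 0.1, 80.0]
force: [1.1, -0.7, -0.5]
opening: 0.0422
```

jog_arm(steps=[[130,3.4,-1.9,0,0],[130,0,0,0,-10],[130,0,0,0,-10],[130,0,0,0,-10],[130,0,0,0,-10]])

```text
time_s: 35.4
tcp_pos: [0.5399, 0.2637, 0.1674]
tcp_rot: [-179.8, -0.0, 120.3]
force: [-0.1, 0.9, 0.3]
opening: 0.0417
```

jog_arm(steps=[[130,0,0,0,-10],[130,0,0,0,-9],[130,0,0,3,0],[130,0,0,3,0],[130,0,0,0,0]])

```text
time_s: 36.02
tcp_pos: [0.538, 0.2629, 0.1056]
tcp_rot: [-179.6, -0.2, 139.0]
force: [-0.2, 0.1, 0.8]
opening: 0.0418
```

```bash
python3 - <<'E'
from h import *
fuses();goto(.544,.265)
E
```

```text
conf 0.95  c=(529.8,160.6) size 30x27 long-axis 10 deg px [191. 339.] rgb [190. 125. 143.]
conf 0.69  c=(543.3,264.9) size 45x17 long-axis -41 deg px [325. 261.] rgb [144. 137. 131.]
conf 0.26  c=(463.0,196.1) size 54x20 long-axis -7 deg px [150. 235.] rgb [93. 91. 89.]
spot 0.9 [0.5372 0.1604 0.0102]
spot 0.63 [0.5447 0.2642 0.0057]
[0.538  0.2629 0.1056] [-179.6   -0.2  139. ] 0.04177075123167716
shift cm [-0.14  0.25]
```

jog_arm(steps=[[130,-0.1,0.25,3.5,0],[130,0,0,3,0],[130,0,0,1.0,0],[180,0,0,0,0],[198,0,0,0,0]])

```text
time_s: 36.8
tcp_pos: [0.5446, 0.2656, 0.0358]
tcp_rot: [179.9, 0.1, 139.0]
force: [0.7, -0.8, 0.5]
opening: 0.019
```

jog_arm(steps=[[204,0,0,0,0],[208,0,0,0,0],[209,0,0,0,0],[210,0,0,0,0]])

```text
time_s: 37.3
tcp_pos: [0.5439, 0.2652, 0.0352]
tcp_rot: [180.0, 0.1, 139.0]
force: [-1.2, 0.1, 6.8]
opening: 0.0151
```

jog_arm(steps=[[210,0,0,-0.5,0],[210,0,0,-1.5,0],[210,0,0,-4,0],[210,0,0,-4,0],[210,0,0,-3,0]])

```text
time_s: 37.92
tcp_pos: [0.5439, 0.2654, 0.1671]
tcp_rot: [179.9, 0.1, 139.0]
force: [-0.4, 0.6, -0.2]
opening: 0.015
```

```bash
python3 - <<'E'
from h import *
inhand(.0305); goto(.618,-.0985)
E
```

```text
v 247.0 g -22.0 top x 34.6 bottom x 28.9
v 254.0 g -29.0 top x 31.7 bottom x 25.6
[0.5439 0.2654 0.1671] [1.799e+02 1.000e-01 1.390e+02] 0.015022219822734934
shift cm [-29.37 -22.78]
```

```bash
python3 - <<'E'
from h import *
im=cv2.imread('pics/h3792.png'); cv2.imwrite('pics/h3792c.png',im[150:400,150:500])
fuses()
E
```

```text
conf 0.77  c=(535.7,161.4) size 41x25 long-axis 10 deg px [210. 294.] rgb [197. 133. 151.]
conf 0.75  c=(543.3,264.7) size 44x16 long-axis -41 deg px [310. 222.] rgb [151. 145. 139.]
conf 0.66  c=(660.1,36.1) size 17x5 long-axis -78 deg px [212. 454.] rgb [219. 211. 202.]
spot 0.73 [0.5442 0.2697 0.0065]
spot 0.56 [0.536  0.161  0.0077]
spot 0.52 [0.6443 0.047  0.0162]
[0.5458 0.2661 0.171 ] [179.6   0.2 139. ] 0.015015061388473526
```

View pics/h3792c.png

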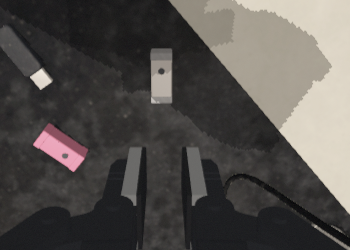

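Missed, since it was 5 mm too high. The fuse is still at (0.543,0.265), so I'll repeat it lower.

jog_arm(steps=[[130,0,0,4,0],[130,0,0,4,0],[130,0,0,3.5,0],[130,0,0,0,0],[130,0,0,0,0]])

```text
time_s: 38.75
tcp_pos: [0.5435, 0.2652, 0.0496]
tcp_rot: [-180.0, -0.0, 139.0]
force: [0.5, 0.7, 0.2]
opening: 0.0417
```

jog_arm(steps=[[130,0,0,2,0],[130,0,0,0,0],[180,0,0,0,0],[198,0,0,0,0]])

```text
time_s: 39.25
tcp_pos: [0.5441, 0.2654, 0.0305]
tcp_rot: [179.9, 0.1, 139.0]
force: [-0.2, -0.4, -0.1]
opening: 0.019
```

jog_arm(steps=[[204,0,0,0,0],[208,0,0,0,0],[209,0,0,0,0],[210,0,0,0,0]])

```text
time_s: 39.75
tcp_pos: [0.5437, 0.2653, 0.0299]
tcp_rot: [180.0, 0.0, 139.0]
force: [-1.5, -0.3, 5.4]
opening: 0.0151
```

jog_arm(steps=[[210,0,0,-0.5,0],[210,0,0,-1.5,0],[210,0,0,-4,0],[210,0,0,-4,0],[210,0,0,-3,0]])

```text
time_s: 40.38
tcp_pos: [0.5439, 0.2654, 0.162]
tcp_rot: [179.9, 0.1, 139.0]
force: [0.5, -0.8, -0.5]
opening: 0.0155
```

```bash
python3 - <<'E'
from h import *
inhand(.0295); goto(.618,-.0985)
E
```

```text
v 267.0 g 17.0 top x 26.6 bottom x 19.8
v 294.0 g 18.0 top x 14.8 bottom x 6.6
v 308.0 g -36.0 top x 8.4 bottom x -0.5
v 318.0 g 29.0 top x 3.8 bottom x -5.7
v 355.0 g -21.0 top x -14.3 bottom x -25.9
v 365.0 g -38.0 top x -19.5 bottom x -31.6
[0.5439 0.2654 0.162 ] [1.799e+02 1.000e-01 1.390e+02] 0.015513540059571777
shift cm [-29.37 -22.79]
```

jog_arm(steps=[[210,-4.2,-3.25,0,0],[210,-4.2,-3.25,0,0],[210,-4.2,-3.25,0,0],[210,-4.2,-3.25,0,0],[210,-4.2,-3.25,0,0]])

```text
time_s: 41.05
tcp_pos: [0.5955, 0.0031, 0.1599]
tcp_rot: [180.0, 0.0, 139.0]
force: [-0.2, 0.7, -0.4]
opening: 0.0155
```

jog_arm(steps=[[210,-4.2,-3.25,0,0],[210,-4.2,-3.25,0,0],[210,0,0,0,10],[210,0,0,0,10],[210,0,0,0,10]])

```text
time_s: 41.68
tcp_pos: [0.6159, -0.0997, 0.1596]
tcp_rot: [180.0, -0.0, 108.6]
force: [0.4, 1.6, -0.0]
opening: 0.0153
```

jog_arm(steps=[[210,0,0,0,10],[210,0,0,0,10],[210,0,0,0,9],[210,0,0,0,0],[210,0,0,0,0]])

```text
time_s: 42.3
tcp_pos: [0.616, -0.0994, 0.1595]
tcp_rot: [180.0, -0.0, 80.1]
force: [0.4, 0.6, -0.7]
opening: 0.0155
```

```bash
python3 - <<'E'
from h import *
inhand(.0297);goto(.618,-.0989)
E
```

```text
v 233.0 g 10.0 top x 40.7 bottom x 35.6
v 239.0 g 10.0 top x 38.2 bottom x 32.9
v 255.0 g -27.0 top x 31.7 bottom x 25.5
v 257.0 g -13.0 top x 30.8 bottom x 24.6
v 281.0 g 8.0 top x 20.5 bottom x 13.1
v 294.0 g 21.0 top x 14.8 bottom x 6.6
v 308.0 g -42.0 top x 8.4 bottom x -0.5
v 318.0 g 34.0 top x 3.7 bottom x -5.7
v 355.0 g -24.0 top x -14.3 bottom x -25.9
v 365.0 g -38.0 top x -19.5 bottom x -31.6
[ 0.616  -0.0994  0.1595] [180.   -0.   80.1] 0.015531517614941974
shift cm [0.08 0.19]
```

Floor contact is expected at TCP z ≈ 0.0397.

jog_arm(steps=[[210,0.1,0.2,4,0],[210,0,0,4,0],[210,0,0,2.5,0],[210,0,0,0.8,0],[210,0,0,0,0]])

```text
time_s: 42.98
tcp_pos: [0.6182, -0.0988, 0.0464]
tcp_rot: [-180.0, -0.0, 80.0]
force: [0.2, -0.3, 0.8]
opening: 0.0154
```

jog_arm(steps=[[210,0,0,0.3,0],[210,0,0,0.2,0],[210,0,0,0.1,0],[210,0,0,0,0]])

```text
time_s: 43.48
tcp_pos: [0.6182, -0.0988, 0.0404]
tcp_rot: [180.0, 0.0, 80.0]
force: [-0.2, -0.3, -0.1]
opening: 0.0154
```

jog_arm(steps=[[210,0,0,0.1,0],[210,0,0,0,0]])

```text
time_s: 43.72
tcp_pos: [0.6183, -0.0988, 0.0399]
tcp_rot: [180.0, 0.0, 80.0]
force: [-2.0, 1.0, 5.4]
opening: 0.0157
```

jog_arm(steps=[[190,0,0,0,0],[140,0,0,0,0],[140,0,0,-3,0],[140,0,0,-5,0],[140,0,0,-6,0]])

```text
time_s: 44.35
tcp_pos: [0.6172, -0.0985, 0.1794]
tcp_rot: [-179.8, -0.0, 80.0]
force: [-0.2, 0.4, -0.4]
opening: 0.0387
```

```bash
python3 - <<'E'
from h import *
fuses()
t=manip.sense()['time_s']
import glob,os; f=max(glob.glob('pics/f*.png'),key=os.path.getmtime); pic('side','sv'); 
a=cv2.resize(cv2.imread(f),(480,360)); b=cv2.imread('pics/sv.png')[150:450,130:450]
o=np.zeros((360,800,3),np.uint8);o[:,:480]=a;o[:300,480:]=b; cv2.imwrite('pics/j4.png',o)
goto(.4691,-.3343)
E
```

```text
conf 0.92  c=(623.5,-47.4) size 44x17 long-axis 78 deg px [312. 157.] rgb [199. 193. 185.]
conf 0.91  c=(642.6,42.2) size 27x18 long-axis 80 deg px [316.  34.] rgb [234. 233. 230.]
conf 0.87  c=(635.3,0.4) size 42x18 long-axis 80 deg px [318.  90.] rgb [212. 206. 199.]
conf 0.76  c=(617.2,-101.7) size 45x17 long-axis 80 deg px [315. 223.] rgb [200. 195. 190.]
spot 0.97 [0.6456 0.0489 0.0177]
spot 0.91 [ 0.6251 -0.0462  0.0182]
spot 0.8 [ 0.6205 -0.0935  0.017 ]
spot 0.65 [ 0.635  -0.0008  0.0143]
[ 0.6172 -0.0985  0.1794] [-179.8   -0.    80. ] 0.038715199716029824
shift cm [-25.77 -10.69]
```

View pics/j4.png

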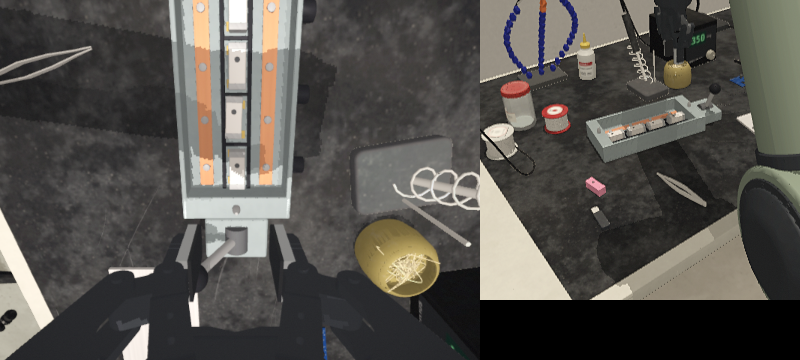

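```bash
python3 - <<'E'
from h import *
import glob,os; f=max(glob.glob('pics/f*.png'),key=os.path.getmtime)
cv2.imwrite('pics/z4.png',cv2.resize(cv2.imread(f)[0:270,230:410],(400,600),interpolation=cv2.INTER_CUBIC))
E
```

```text
(no output)
```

View pics/z4.png

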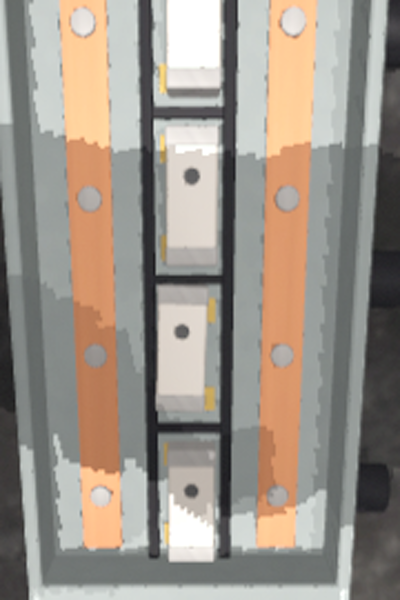

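All four fuses lie in their pockets; the bay2 one is shifted a few mm but inside the ribs. Now I'll go back to the cover.

jog_arm(steps=[[130,-5.15,-2.14,0,0],[130,-5.15,-2.14,0,0],[130,-5.15,-2.14,0,0],[130,-5.15,-2.14,0,0],[130,-5.15,-2.14,0,0]])

```text
time_s: 45.18
tcp_pos: [0.466, -0.3343, 0.1772]
tcp_rot: [-179.8, -0.1, 80.0]
force: [0.5, -0.9, -0.2]
opening: 0.0416
```

jog_arm(steps=[[130,0,0,0,0],[130,0,0,0,0]])

```text
time_s: 45.42
tcp_pos: [0.4673, -0.333, 0.1778]
tcp_rot: [-179.9, -0.1, 80.0]
force: [0.9, -0.6, -0.2]
opening: 0.0418
```

```bash
python3 - <<'E'
from h import *
s=manip.sense();pic('wrist','w8');print(s['tcp_pos'],s['tcp_rot'])
print(top('wrist','cover',.005,2,s),[(round(d['conf'],2),np.round(d['at'],4)) for d in manip.spot_point('wrist','cover')])
goto(.4691,-.3342)
E
```

```text
[ 0.46733224 -0.33298791  0.1777767 ] [-1.79875943e+02 -1.15664729e-01  7.99664772e+01]
[(0.69, ((468.8435363769531, -334.2073974609375), (244.6018829345703, 110.96017456054688), 80.3021240234375), array([315., 198.])), (0.46, ((602.3253784179688, -200.25222778320312), (6.58732795715332, 77.22940826416016), 79.97721862792969), array([486.,   7.]))] [(0.55, array([ 4.711e-01, -3.378e-01,  3.000e-04]))]
shift cm [-0.18  0.09]
```

jog_arm(steps=[[130,-0.1,0.1,5,0],[130,0,0,5,0],[130,0,0,3,0],[130,0,0,1.0,0],[130,0,0,0,0]])

```text
time_s: 46.2
tcp_pos: [0.4693, -0.3342, 0.0393]
tcp_rot: [-180.0, -0.0, 80.1]
force: [-0.0, -0.2, 0.4]
opening: 0.0421
```

jog_arm(steps=[[130,0,0,0,0],[130,0,0,0,0]])

```text
time_s: 46.45
tcp_pos: [0.4697, -0.3356, 0.0407]
tcp_rot: [179.9, 0.1, 80.0]
force: [0.2, 0.3, -1.0]
opening: 0.0417
```

jog_arm(steps=[[130,0,0,0.8,0],[130,0,0,0,0],[130,0,0,0,0]])

```text
time_s: 46.82
tcp_pos: [0.4687, -0.3349, 0.0311]
tcp_rot: [-180.0, -0.0, 80.0]
force: [-0.0, 0.6, -0.0]
opening: 0.0417
```

jog_arm(steps=[[130,0,0,0,0]])

```text
time_s: 46.95
tcp_pos: [0.4689, -0.335, 0.0313]
tcp_rot: [180.0, 0.0, 80.0]
force: [0.3, 0.2, -0.7]
opening: 0.0417
```

jog_arm(steps=[[200,0,0,0,0],[235,0,0,0,0],[235,0,0,-0.2,0],[235,0,0,0,0],[235,0,0,0,0]])

```text
time_s: 47.58
tcp_pos: [0.4686, -0.3347, 0.033]
tcp_rot: [-180.0, -0.0, 80.0]
force: [0.4, 0.2, -2.2]
opening: 0.0129
```

jog_arm(steps=[[235,0,0,-1.5,0],[235,0,0,-3,0],[235,0,0,-4,0],[235,0,0,-4,0],[235,0,0,-3.5,0]])

```text
time_s: 48.2
tcp_pos: [0.469, -0.335, 0.196]
tcp_rot: [179.9, 0.1, 80.0]
force: [0.1, 0.4, -2.5]
opening: 0.013
```

```bash
python3 - <<'E'
from h import *
s=manip.sense();print(s['tcp_pos'],s['tcp_rot'],s['force'],s['opening'])
goto(.6309,-.0252)
E
```

```text
[ 0.46901197 -0.33503017  0.19600439] [1.79915840e+02 5.28273676e-02 8.00019731e+01] [ 0.07279929  0.41812952 -2.47855757] 0.012964413536344194
shift cm [33.32 10.56]
```

jog_arm(steps=[[235,2,0.6,0,0],[235,4.3,1.35,0,0],[235,4.3,1.35,0,0],[235,4.3,1.35,0,0],[235,4.3,1.35,0,0]])

```text
time_s: 48.82
tcp_pos: [0.561, -0.1534, 0.1921]
tcp_rot: [-179.9, -0.1, 80.0]
force: [0.9, -0.9, -2.7]
opening: 0.0129
```

jog_arm(steps=[[235,4.3,1.35,0,0],[235,4.3,1.35,0,0],[235,3.5,1.1,0,0],[235,2.0,0.75,0,0],[235,0,0,0,0]])

```text
time_s: 49.45
tcp_pos: [0.6304, -0.0236, 0.1924]
tcp_rot: [-179.9, 0.0, 80.1]
force: [-0.1, -0.7, -2.4]
opening: 0.0126
```

jog_arm(steps=[[235,0,0,3,0],[235,0,0,3,0],[235,0,0,2,0],[235,0,0,0,0],[235,0,0,0,0]])

```text
time_s: 50.08
tcp_pos: [0.6308, -0.0261, 0.114]
tcp_rot: [180.0, 0.0, 79.9]
force: [-0.1, -0.1, -2.6]
opening: 0.0127
```

```bash
python3 - <<'E'
from h import *
s=manip.sense();print(s['tcp_pos'],s['tcp_rot'],s['force'],s['opening'])
goto(.6309,-.0252)
pic('wrist','w9');pic('side','s9')
a=cv2.imread('pics/w9.png')[20:380,150:480]; b=cv2.resize(cv2.imread('pics/s9.png')[190:330,220:400],(460,358))
o=np.zeros((360,790,3),np.uint8);o[:,:330]=a;o[:358,330:]=b; cv2.imwrite('pics/j9.png',o)
E
```

```text
[ 0.6307859  -0.0261181   0.11401744] [1.79960864e+02 1.39297003e-02 7.99370293e+01] [-0.05487508 -0.07203959 -2.55706538] 0.012683824702394882
shift cm [ 0.09 -0.  ]
```

View pics/j9.png

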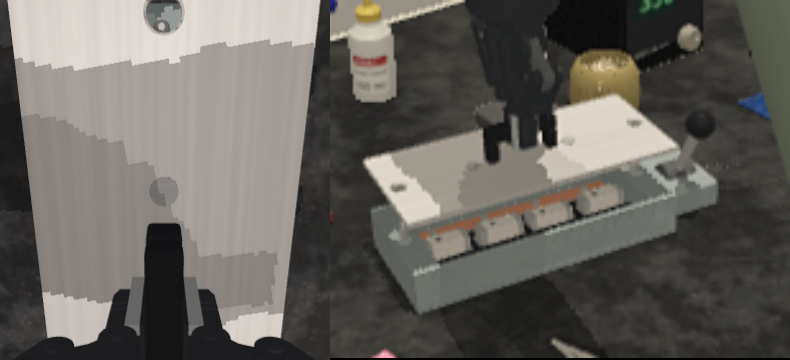

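Cover is level over the box, the pin shows in the hole, and the fuses lie in the bays. I'll lower it gently.

jog_arm(steps=[[235,0.1,0,1.2,0],[235,0,0,1.0,0],[235,0,0,0.3,0],[235,0,0,0,0],[235,0,0,0,0]])

```text
time_s: 50.8
tcp_pos: [0.631, -0.0244, 0.0885]
tcp_rot: [180.0, 0.0, 80.0]
force: [-0.1, 0.0, -2.1]
opening: 0.0127
```

jog_arm(steps=[[235,0,0,0.3,0],[235,0,0,0.2,0],[235,0,0,0,0]])

```text
time_s: 51.18
tcp_pos: [0.6306, -0.0243, 0.083]
tcp_rot: [-180.0, 0.0, 80.0]
force: [0.3, 0.0, -2.3]
opening: 0.0134
```

jog_arm(steps=[[235,0,0,0.3,0],[235,0,0,0.2,0],[235,0,0,0,0]])

```text
time_s: 51.55
tcp_pos: [0.6305, -0.0243, 0.078]
tcp_rot: [-180.0, -0.0, 80.0]
force: [0.4, 0.3, -3.3]
opening: 0.0126
```

jog_arm(steps=[[235,0,0,0.2,0],[235,0,0,0.2,0],[235,0,0,0,0]])

```text
time_s: 51.92
tcp_pos: [0.6306, -0.0243, 0.0741]
tcp_rot: [-180.0, 0.0, 80.0]
force: [-0.4, 0.0, -1.8]
opening: 0.013
```

jog_arm(steps=[[235,0,0,0.15,0],[235,0,0,0,0]])

```text
time_s: 52.18
tcp_pos: [0.6307, -0.0243, 0.0727]
tcp_rot: [-180.0, -0.0, 80.0]
force: [-0.2, -0.2, -2.6]
opening: 0.0128
```

jog_arm(steps=[[235,0,0,0.1,0],[235,0,0,0,0]])

```text
time_s: 52.42
tcp_pos: [0.6307, -0.0243, 0.0717]
tcp_rot: [-180.0, 0.0, 80.0]
force: [-0.1, -0.4, -2.9]
opening: 0.0124
```

jog_arm(steps=[[235,0,0,0.1,0],[235,0,0,0,0]])

```text
time_s: 52.68
tcp_pos: [0.6308, -0.0243, 0.0715]
tcp_rot: [180.0, 0.0, 80.0]
force: [-2.9, 0.4, 4.1]
opening: 0.0129
```

jog_arm(steps=[[235,0,0,0.1,0],[235,0,0,0,0]])

```text
time_s: 52.92
tcp_pos: [0.6308, -0.0243, 0.0715]
tcp_rot: [180.0, 0.0, 80.0]
force: [-4.5, -0.8, 11.5]
opening: 0.0127
```

Seated: contact came at TCP z 0.0715, the same height as the original grasp. I'll release and go to the robot side of the knob.

jog_arm(steps=[[200,0,0,-0.1,0],[130,0,0,0,0],[130,0,0,0,0],[130,0,0,-3,0],[130,0,0,-5,0]])

```text
time_s: 53.55
tcp_pos: [0.6291, -0.0241, 0.1493]
tcp_rot: [-179.7, 0.0, 80.0]
force: [0.6, 0.2, 0.4]
opening: 0.0417
```

jog_arm(steps=[[255,0,0,-4,0],[255,-5.2,-2.8,0,0],[255,-5.2,-2.8,0,0],[255,-5.2,-2.8,0,0],[255,0,0,0,0]])

```text
time_s: 54.18
tcp_pos: [0.5188, -0.166, 0.1908]
tcp_rot: [-180.0, 0.0, 79.7]
force: [0.1, 0.8, 0.5]
opening: 0.0
```

```bash
python3 - <<'E'
from h import *
s=manip.sense();print(s['tcp_pos'],s['opening']); goto(.525,-.164)
for c in('wrist','scene','side'):
    pic(c,'e_'+c); print(c,top(c,'cover',.045,1,s),[(round(d['conf'],2),np.round(d['at'],3)) for d in manip.spot_point(c,'cover')],[(round(d['conf'],2),np.round(d['at'],3)) for d in manip.spot_point(c,'isolator_tip')])
a=cv2.resize(cv2.imread('pics/e_wrist.png'),(400,300)); b=cv2.resize(cv2.imread('pics/e_side.png')[180:330,220:420],(400,300))
cv2.imwrite('pics/j10.png',np.hstack([a,b]))
E
```

```text
[ 0.5188028  -0.16599541  0.19077836] 1.387981913954869e-05
shift cm [0.31 0.57]
wrist [(0.8, ((618.7726440429688, -88.63078308105469), (112.75550842285156, 112.34967041015625), 79.70379638671875), array([453., 120.]))] [] [(0.92, array([ 0.565, -0.172,  0.09 ]))]
scene [(0.9, ((634.4151611328125, -25.614715576171875), (250.3004913330078, 118.8476333618164), 81.23528289794922), array([330., 268.]))] [(0.56, array([ 0.636, -0.02 ,  0.042]))] [(0.76, array([ 0.568, -0.177,  0.096])), (0.5, array([ 0.63 , -0.025,  0.002]))]
side [(0.95, ((630.0, -24.015640258789062), (250.03883361816406, 119.62799072265625), 80.12493896484375), array([294., 269.]))] [] [(0.53, array([ 0.571, -0.173,  0.092]))]
```

View pics/j10.png

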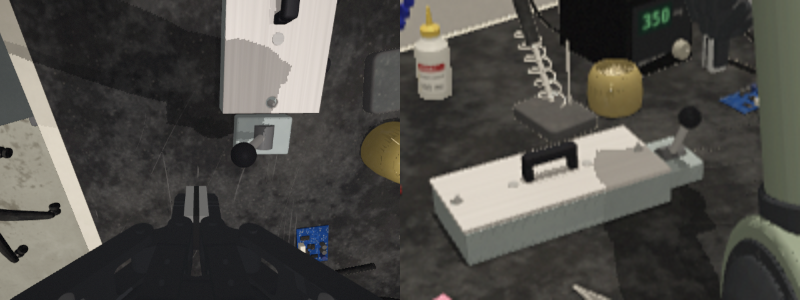

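Cover is seated and the lever is still off (knob at (0.566,-0.172)). I'll push the knob to on.

jog_arm(steps=[[255,0.3,0,4.5,0],[255,0,0,4,0],[255,0,0,1.3,0],[255,0,0,0,0],[255,0,2,0,0]])

```text
time_s: 55.4
tcp_pos: [0.5412, -0.164, 0.0942]
tcp_rot: [180.0, 0.0, 80.0]
force: [-3.5, 0.9, 5.1]
opening: 0.0002
```

jog_arm(steps=[[255,0,2.5,0,0],[255,0,2.5,0,0],[255,0,1.5,0,0],[255,0,0.5,0,0],[255,0,0,0,0]])

```text
time_s: 56.02
tcp_pos: [0.6107, -0.1763, 0.0938]
tcp_rot: [179.9, 0.0, 80.0]
force: [0.3, -0.0, 0.2]
opening: -0.0001
```

jog_arm(steps=[[255,0,0.4,0,0],[255,0,0,0,0]])

```text
time_s: 56.28
tcp_pos: [0.614, -0.1767, 0.093]
tcp_rot: [180.0, -0.0, 80.0]
force: [-1.2, -0.1, 0.5]
opening: 0.0001
```

jog_arm(steps=[[255,0,0.4,0,0],[255,0,0,0,0]])

```text
time_s: 56.52
tcp_pos: [0.6162, -0.1771, 0.0925]
tcp_rot: [-179.8, 0.0, 80.0]
force: [-5.0, 0.5, 1.9]
opening: -0.0001
```

jog_arm(steps=[[255,0,0.3,0,0],[255,0,0,0,0],[255,0,0,0,0]])

```text
time_s: 56.9
tcp_pos: [0.6166, -0.1771, 0.0924]
tcp_rot: [-179.5, 0.0, 80.0]
force: [-11.9, 1.5, 8.1]
opening: -0.0002
```

jog_arm(steps=[[255,0,-2.5,0,0],[255,0,-2.5,0,0],[255,0,0,-5,0],[255,0,0,-5,0],[255,0,0,-5,0]])

```text
time_s: 57.52
tcp_pos: [0.5718, -0.1693, 0.2446]
tcp_rot: [180.0, 0.0, 80.0]
force: [1.0, -1.0, 0.1]
opening: -0.0
```

jog_arm(steps=[[255,0,-4,0,0],[255,0,-4,0,0],[255,0,0,0,0],[255,0,0,0,0]])

```text
time_s: 58.02
tcp_pos: [0.4939, -0.1558, 0.2433]
tcp_rot: [179.9, 0.0, 80.0]
force: [0.1, -0.9, 0.1]
opening: 0.0001
```

```bash
python3 - <<'E'
from h import *
s=manip.sense();print(s['tcp_pos'],s['force'],s['time_s'])
for c in('scene','side','wrist'):
    pic(c,'g_'+c); print(c,top(c,'cover',.045,1,s),[(round(d['conf'],2),np.round(d['at'],3)) for d in manip.spot_point(c,'isolator_tip')])
for t in('tweezers','memory_stick','pcb','reel','tip_pot','fuse_a'): print(t,[(round(d['conf'],2),np.round(d['at'],3)) for c in ('side','scene') for d in manip.spot_point(c,t)])
a=cv2.resize(cv2.imread('pics/g_scene.png')[150:400,200:440],(400,416)); b=cv2.resize(cv2.imread('pics/g_side.png')[180:330,220:420],(400,300))
o=np.zeros((416,800,3),np.uint8);o[:,:400]=a;o[:300,400:]=b;cv2.imwrite('pics/j11.png',o)
print('on expected',.604+.0374,-.178-.0066)
E
```

```text
[ 0.49387248 -0.15575727  0.24334131] [ 0.14995883 -0.93407202  0.13290896] 58.025
scene [(0.95, ((632.2469482421875, -25.526962280273438), (250.85060119628906, 117.6357650756836), 79.70326232910156), array([330., 267.]))] [(0.49, array([ 0.643, -0.19 ,  0.097]))]
side [(0.67, ((630.6953125, -23.289627075195312), (245.82086181640625, 116.35405731201172), 80.3091812133789), array([294., 269.]))] [(0.64, array([ 0.645, -0.184,  0.087]))]
wrist [(0.64, ((621.365478515625, -79.55014038085938), (132.38882446289062, 111.33189392089844), 80.06607818603516), array([480.,  99.]))] [(0.74, array([ 0.644, -0.185,  0.092]))]
tweezers [(0.59, array([ 0.436,  0.032, -0.002])), (0.42, array([0.436, 0.034, 0.001]))]
memory_stick [(0.5, array([ 0.46 ,  0.192, -0.002])), (0.4, array([0.463, 0.187, 0.003]))]
pcb [(0.78, array([ 0.673, -0.381, -0.002])), (0.69, array([ 0.672, -0.383, -0.003]))]
reel [(0.63, array([0.79, 0.12, 0.  ])), (0.25, array([ 0.78 , -0.231, -0.004])), (0.8, array([0.792, 0.122, 0.001]))]
tip_pot [(0.77, array([ 0.779, -0.232, -0.004])), (0.71, array([ 0.774, -0.232,  0.   ]))]
fuse_a [(0.79, array([0.535, 0.158, 0.009])), (0.59, array([ 0.673, -0.387, -0.001])), (0.63, array([0.532, 0.159, 0.006])), (0.29, array([0.436, 0.035, 0.002]))]
on expected 0.6414 -0.1846
```

View pics/j11.png

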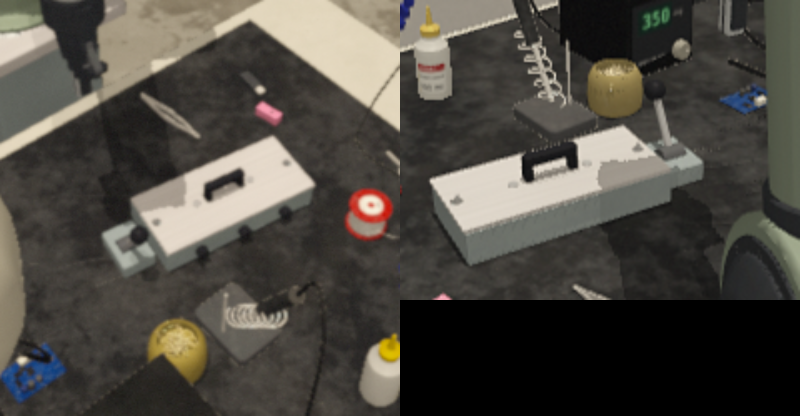

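The view shows the cover seated and the knob leaning away (on); no white fuses remain on the mat and the bystanders are where they were. Handing in.

```bash
python3 -c "
from plant import manip
print(manip.finish_job())"
```

```text
the job is handed in; nothing more can be done
None
```

The job is done and handed in at about 58 s on the robot clock. I switched the isolator off and laid the cover on the empty stretch of mat. The four white fuses went one to each bay, the cover went back over its pins, and I switched the isolator on last. The pink look-alike and the bystanders were left alone.

Last checks:
- **Isolator:** the knob was measured at (0.644, -0.185, 0.092), against (0.641, -0.185) expected for on, after pushing it to its stop.
- **Cover:** its outline matches the box, centred near (0.631, -0.024) at 80°. It touched down at TCP height 0.0715 m, the same as when first gripped, with about 12 N on the wrist.
- **Fuses:** none were left on the mat. The last look before covering showed all four flat in their pockets.
- **Bystanders:** all measured within about 5 mm of their starting places.

Two things did not go cleanly:
- **Fourth fuse:** the first grasp missed because it was 5 mm too high. I repeated it lower and it held.
- **Bay2 fuse:** it had shifted about 4 mm inside its pocket after placing. That is within the 6 mm limit, so I left it.

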